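# Lay out the small-animal kit on the garage counter

## Task

Lay out the small-animal kit on the grey board without shifting the bowl or the jar standing on it. Stand the hay rack centred on the cork mat between the bowl and the jar, its long side along the board's length, and lay the bamboo chew stick centred in the notches on top of the rack; lay the grooming rake flat and centred on the end mat next to the bowl, lengthwise straight across the board, and stand the spring clip upright and centred on the end mat next to the jar.

Things in the scene. Friction and masses are not known exactly. Their poses are not given: they have to be found in the camera images.
- hay_rack: open stainless hay rack, 50 (x) x 88 (y) mm, wire sides 36 mm high (grip across the 50 mm at mid-length); origin at the centre of its underside, y along its length, z up. Both end plates (y = -42, +42 mm, 4 mm thick) have a notch over the middle: flat seat 44 mm above the origin, 22 mm wide, flaring to 38 mm at 59 mm up. Loose, about 0.22 kg
- chew_stick: straight squared bamboo stick with darker nodes, 110 mm long (x), 16 x 16 mm, loose, 30 g; origin at the centre of its underside, x along its length. In place it lies along the rack's y in both notches, underside 44 mm above the rack's origin; the rack's sides are lower, so fingers can straddle it at mid-length
- rake: grey plastic grooming rake lying flat, 130 mm long (x), 14 mm thick: handle 20 mm wide from x = -65 to +25, crossbar 62 mm wide to +41, comb tines in the same plane to +65; origin at mid-length and mid-width of its underside; balances about 6 mm ahead (+x) of it. At the end its x lies along the mat's x, either way round. Loose, about 60 g
- clip: small metal spring clip, red painted, standing upright: 30 mm across its two flat outer sides (x, the direction to grip, flat from 2 to 26 mm up), 24 mm wide (y), 43 mm high, open at the top; rigid for this job; origin at the centre of its underside, z up. Any yaw will do. Loose, about 50 g
- mat_left: cork mat, 100 (x) x 90 (y) x 3 mm, one of three alike in a row 225 mm apart, fixed on a fixed grey board (120 x 560 x 10 mm, same yaw); origin at the centre of its underside, 10 mm above the counter (its top is at 13 mm); y runs along the board to the left as the robot sees it, x across the board away from the robot; this is the end mat at the left (+y)
- mat_mid: cork mat, 100 (x) x 90 (y) x 3 mm, one of three alike in a row 225 mm apart, fixed on a fixed grey board (120 x 560 x 10 mm, same yaw); origin at the centre of its underside, 10 mm above the counter (its top is at 13 mm); y runs along the board to the left as the robot sees it, x across the board away from the robot; this is the middle mat, always between the bowl and the jar
- mat_right: cork mat, 100 (x) x 90 (y) x 3 mm, one of three alike in a row 225 mm apart, fixed on a fixed grey board (120 x 560 x 10 mm, same yaw); origin at the centre of its underside, 10 mm above the counter (its top is at 13 mm); y runs along the board to the left as the robot sees it, x across the board away from the robot; this is the end mat at the right (-y)
- bowl: white ceramic water bowl, 76 mm across its rim, 36 mm high, loose, standing on the board either between the left and middle mats or between the middle and right ones; origin at the centre of its underside
- jar: low amber glass jar with a steel lid, 60 mm across, 50 mm high, loose, standing on the board in the other gap between mats; origin at the centre of its underside

How it is judged:
At the end, for the whole second after the job is handed in: Rack upright on the middle mat, rake flat on the end mat by the bowl, clip upright on that by the jar, each within 15 mm of centre, rack and rake square to 15 deg; stick level in the notches (10 mm across, 15 mm along, 11 deg); all released, at rest; bowl and jar moved under 15 mm (horizontal distance between hay_rack and mat_mid below 0.015 m and z of hay_rack in the frame of mat_mid between 0.001 and 0.007 m and angle between the y axis of hay_rack and the y axis of mat_mid, either way round below 0.26 rad and angle between each of hay_rack, rake, clip's own z axis and vertical below 0.1 rad and x of chew_stick in the frame of hay_rack between -0.01 and 0.01 m and y of chew_stick in the frame of hay_rack between -0.015 and 0.015 m and angle between the x axis of chew_stick and the y axis of hay_rack, either way round below 0.2 rad and z of chew_stick in the frame of hay_rack between 0.04 and 0.063 m and angle between chew_stick's own x axis and vertical between 1.47 and 1.67 rad and ((y of bowl in the frame of mat_mid above 0 m and horizontal distance between rake and mat_left below 0.015 m and z of rake in the frame of mat_left between 0.001 and 0.007 m and angle between the x axis of rake and the x axis of mat_left, either way round below 0.26 rad and horizontal distance between clip and mat_right below 0.015 m and z of clip in the frame of mat_right between 0.001 and 0.007 m) or (y of bowl in the frame of mat_mid below 0 m and horizontal distance between rake and mat_right below 0.015 m and z of rake in the frame of mat_right between 0.001 and 0.007 m and angle between the x axis of rake and the x axis of mat_right, either way round below 0.26 rad and horizontal distance between clip and mat_left below 0.015 m and z of clip in the frame of mat_left between 0.001 and 0.007 m)) and linear speed of each of hay_rack, chew_stick, rake, clip below 0.02 m/s and distance of each of bowl, jar from where it was at the start of the episode below 0.015 m); the robot touches nothing.
It fails at once if the bowl is shifted by more than 15 mm (distance of bowl from where it was at the start of the episode above 0.015 m).
It fails at once if the jar is shifted by more than 15 mm (distance of jar from where it was at the start of the episode above 0.015 m).
It also fails if it takes over 96 s, if anything falls off the work surface, if the arm or the gripper's body presses on something with over 40 N, if the wrist force passes 120 N, or if a joint passes its speed limit or range.

## Robot

A 6-joint arm with a two-finger parallel gripper is mounted at the origin on the work surface. World frame = base frame: x ahead of the robot, y to its left, z up, the work surface at z = 0. Lengths are in m, angles in rad, forces in N, time in s.
With the tool pointing down it reaches from about 0.225 to 0.875 m from the base axis. Payload 3.4 kg.
Tool frame: the origin (TCP) lies at the very end of the fingers, on their centre line; the grasp point (between the pads) lies 19 mm behind it; z points along the fingers, x is the direction in which the jaws open and shut, and the axes are right-handed (so a half turn about z gives the same grasp; the last joint's range is limited). The gripper opens to 85 mm and grips with 20 to 120 N. Pads are 22 mm wide; open, the fingers measure 114 mm over their backs; the gripper's body (76 mm by 85 mm) begins 54 mm behind the grasp point. The pads swing forward as they close: fully open they stand 13 mm farther back than shut.
Start: joints at [1.028, 0.276, 1.505, -0, 1.361, -0.121], TCP at [0.235, 0.525, 0.193] pointing down, gripper open.
Joint ranges: [-2.89, 2.89], [-0.75, 2.08], [0.22, 2.7], [-1.18, 4.32], [0.11, 2.71], [-2.7, 2.7]. Speed limits (rad/s): [2.57, 2.57, 3.14, 3.14, 3.14, 3.14].

## Interface

Orientations are given as a unit quaternion [w, x, y, z].
In Python, from rig import manip gives the robot as it stands.
- The arm moves only by the tool send_rows, never from a script. Its argument "increments" is a list of rows, each a list of 5 numbers: the opening, from 0 (shut) to 1 (fully open), then the shift along the tool's x, y, z in m, then the turn about the tool's z in rad. A call has 1 to 8 rows; each row shifts and turns the commanded pose from where the row before left it, along the tool's axes as they then stand; what a row does not reach is not made up. A row lasts 1/8 s, in which the tool goes at most 62.5 mm and 10.7 degrees, less where a joint would pass 70% of its speed; a pose out of reach is approached as far as the arm can. A call is refused whole if a number of a shift passes 0.0625 or a number of a turn 0.188, either way. A call with a gripper value outside its range is refused whole. The fingers move at their own pace and stop on an object; "squeeze" is the grip in N (left out, the last holds). Time passes only in rows, so rows that do not move let the fingers close. It gives the time, the measured TCP pose, the force and the opening at its end, in the units of the state.
- manip.get_state(): the state, without advancing time (a new reading comes with each control period).
- manip.get_image(name): name is "scene" or "top"; returns the picture (400x640x3 uint8, red, green, blue); there is no depth.
- manip.calibration(name): a dict with "fx", "fy", "cx", "cy" (pixels), "distortion" ([k1, k2, p1, p2, k3] as OpenCV has them; the pictures are not rectified), "camera_from_world" (4x4, takes a point from world to camera coordinates). Camera axes: x right, y up, looking along -z (the intrinsics and any distortion apply to the point x, -y, -z); pixel columns grow to the right and rows downward; lengths in m; the calibration is good to about 2 mm. A picture is of the moment at which its call begins. calibration takes no time and is no camera call.
- manip.sign_off(): hands the job in, once; it reports no verdict.
The state is a dict: "clock": time; "qpos": joint angles; "qd": joint speeds; "effort": joint torques, N m; "position": TCP position; "ee_rot": TCP orientation; "contact_force": force on the tool from outside, world axes, zero at the start; "moment": the same for the moment, N m; "width": finger opening in m.
Only numpy, scipy, OpenCV 4.12 (cv2) and the standard library are available. Lean on these libraries where they do the work, as an engineer would, in place of code of your own. Each camera call takes 0.05 s, during which the arm holds its last target.

## Working session

There is one attempt and no reset: what is moved stays moved. The work goes in short steps, Python scripts to look and compute and a tool call to move; the robot and the scene stay as the last step left them, time stands still between calls to the robot, and variables do not carry over. Pictures are saved under pics/ and viewed, and the job is handed in when it is done.

Besides the shell and the picture viewer there is one more tool, called after "Call:" in YAML: its name, and indented under it one key for each argument. send_rows: Moves the arm, as the interface text tells. Its arguments: {"type":"object","properties":{"increments":{"type":"array","items":{"type":"array","items":{"type":"number"}}},"squeeze":{"type":"number"}},"required":["increments"]}

```bash
mkdir -p pics; ls; python3 - <<'E'
from rig import manip
import cv2
for n in("scene","top"):
    cv2.imwrite(f"pics/{n}0.png",manip.get_image(n)[:,:,::-1]); print(manip.calibration(n))
print(manip.get_state())
E
```

```text
pics
{'fx': 477.3705899018302, 'fy': 477.3705899018302, 'cx': 312.2891986306894, 'cy': 203.74199463087763, 'distortion': array([0.03300744, 0.        , 0.        , 0.        , 0.        ]), 'camera_from_world': array([[-0.51105975,  0.85951803, -0.00683245,  0.26332818],
       [-0.68525803, -0.40262244,  0.60689094,  0.36634646],
       [ 0.51888281,  0.31483952,  0.79475575, -1.36084455],
       [ 0.        ,  0.        ,  0.        ,  1.        ]])}
{'fx': 375.76562330736607, 'fy': 375.76562330736607, 'cx': 323.03187840953984, 'cy': 195.91004286700675, 'distortion': array([-0.07336945,  0.        ,  0.        ,  0.        ,  0.        ]), 'camera_from_world': array([[ 0.02788091, -0.99960263, -0.0041519 ,  0.00279221],
       [ 0.99236521,  0.02717937,  0.12030197, -0.5227971 ],
       [-0.12014132, -0.00747433,  0.99272866, -0.82991489],
       [ 0.        ,  0.        ,  0.        ,  1.        ]])}
{'clock': 0.1, 'qpos': array([ 1.02802633e+00,  2.76534983e-01,  1.50600063e+00, -3.77035239e-06,
        1.36071089e+00, -1.20971371e-01]), 'qd': array([-0.0003842 , -0.00392153, -0.00319523,  0.00223768,  0.00090868,
       -0.00046921]), 'effort': array([ 2.02811323e-03, -4.17703092e+01, -2.46404225e+01,  2.29066991e-04,
        5.69139433e-03,  2.55960714e-05]), 'position': array([0.23511966, 0.52414693, 0.19222678]), 'ee_rot': array([ 3.63965374e-04,  8.39464239e-01,  5.43414306e-01, -7.42521411e-04]), 'contact_force': array([-0.0562322 , -0.07046444,  0.15162265]), 'moment': array([ 0.02279191, -0.005161  ,  0.03464447]), 'width': 0.08534954526387993}
```

View pics/scene0.png

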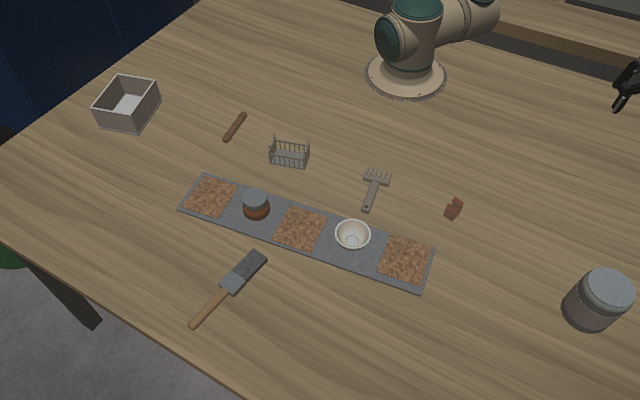

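View pics/top0.png

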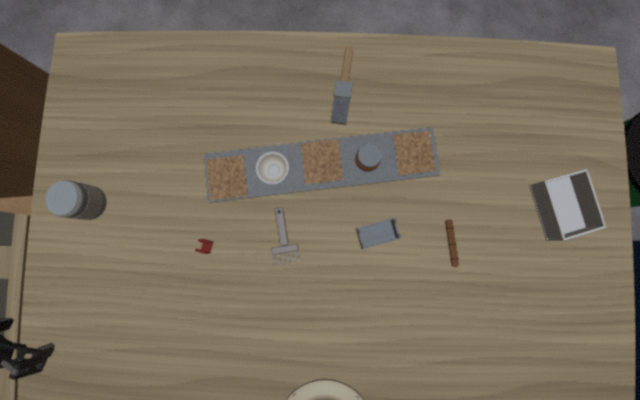

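The bowl at top-view pixel (272,168) is on the left (+y) and the jar at (370,156) on the right, so the rake goes to the left mat and the clip to the right one. Next I'll enlarge the crops to measure.

```bash
cat > h.py <<'E'
import numpy as np, cv2
from rig import manip
def cal(n):
    c=manip.calibration(n);K=np.array([[c['fx'],0,c['cx']],[0,c['fy'],c['cy']],[0,0,1]]);return K,np.array(c['distortion']),np.array(c['camera_from_world'])
F=np.diag([1.,-1,-1])
def proj(n,P):
    K,d,T=cal(n);R=F@T[:3,:3];t=F@T[:3,3]
    return cv2.projectPoints(np.array(P,float).reshape(-1,1,3),cv2.Rodrigues(R)[0],t,K,d)[0].reshape(-1,2)
def back(n,uv,z):
    K,d,T=cal(n);R=F@T[:3,:3];t=F@T[:3,3]
    p=cv2.undistortPoints(np.array(uv,float).reshape(-1,1,2),K,d).reshape(-1,2)
    r=np.c_[p,np.ones(len(p))]@R; o=-R.T@t
    return o+r*((z-o[2])/r[:,2])[:,None]
def crop(n,x0,y0,x1,y1,s,f,img=None):
    im=manip.get_image(n)[:,:,::-1] if img is None else img
    c=cv2.resize(im[y0:y1,x0:x1],None,fx=s,fy=s,interpolation=cv2.INTER_CUBIC);cv2.imwrite(f,c)
E
python3 - <<'E'
from h import *
im=cv2.imread('pics/top0.png')
crop('top',190,200,320,280,6,'pics/c1.png',im)
crop('top',345,200,475,280,6,'pics/c2.png',im)
crop('top',195,120,445,210,3.2,'pics/c3.png',im)
im=cv2.imread('pics/scene0.png')
crop('',350,150,480,240,6,'pics/c4.png',im)
crop('',210,100,340,180,6,'pics/c5.png',im)
E
```

```text
(no output)
```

View pics/c1.png

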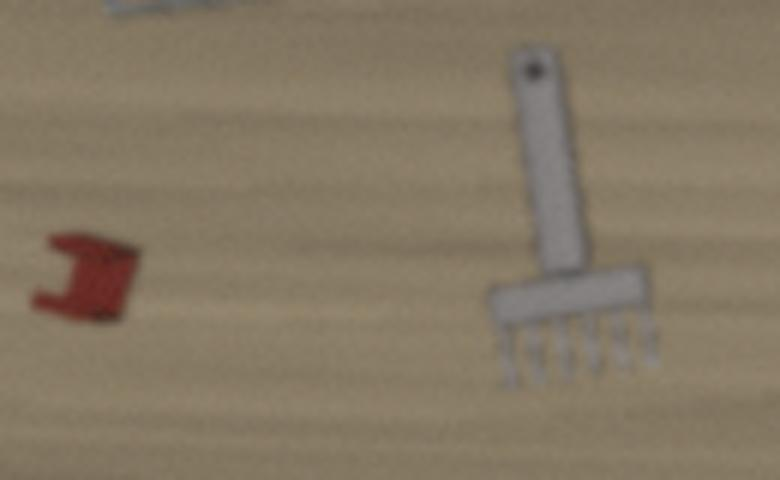

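View pics/c2.png

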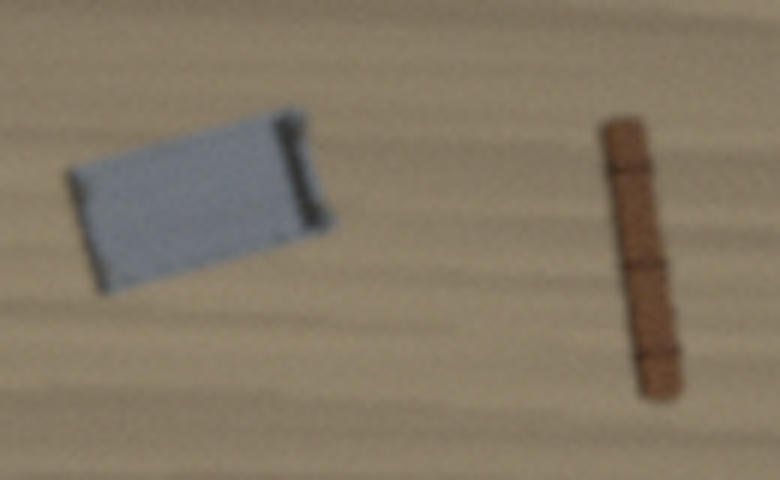

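View pics/c3.png

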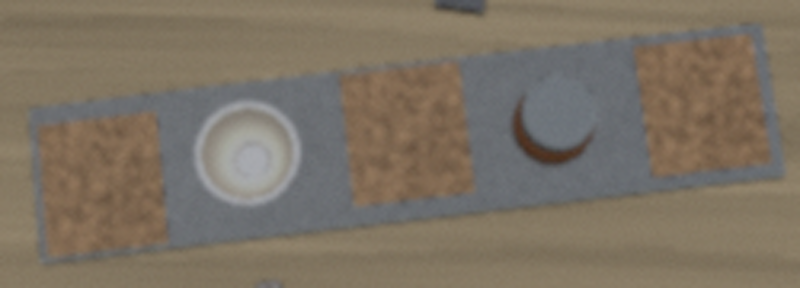

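View pics/c4.png

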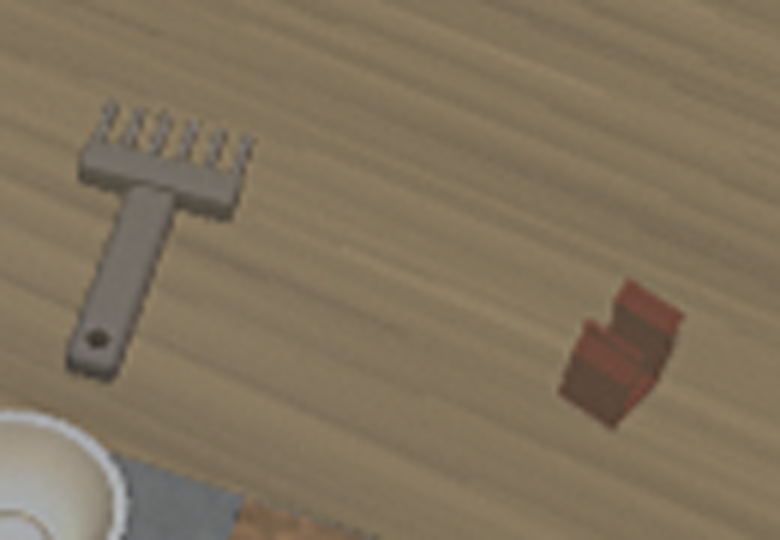

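View pics/c5.png

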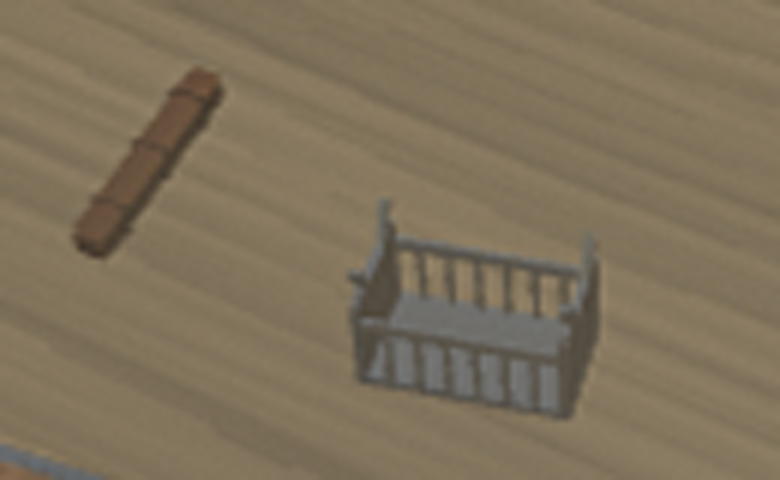

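```bash
cat > fit.py <<'E'
from h import *
from scipy.optimize import minimize
def box(x0,x1,y0,y1,z0,z1): return np.array([[x,y,z] for x in(x0,x1) for y in(y0,y1) for z in(z0,z1)])/1000
def tines():
    return [box(40,65,c-1.5,c+1.5,4,10) for c in np.linspace(-28,28,6)]
MODELS={'rake':[box(-65,25,-10,10,0,14),box(25,41,-31,31,0,14)]+tines(),
'stick':[box(-55,55,-8,8,0,16)],
'clip':[box(-15,15,-12,12,0,43)],
'rack':[box(-25,25,-44,44,0,36)]+[box(sx-3,sx+3,sy-2,sy+2,0,59) for sx in(-22,22) for sy in(-42,42)],
'board':[box(-60,60,-280,280,-10,0)]}
S=4
def tr(P,p,z): c,s=np.cos(p[2]),np.sin(p[2]); return np.c_[c*P[:,0]-s*P[:,1]+p[0],s*P[:,0]+c*P[:,1]+p[1],P[:,2]+z]
def render(n,name,p,z,roi):
    x0,y0,x1,y1=roi; m=np.zeros(((y1-y0)*S,(x1-x0)*S),np.uint8)
    for B in MODELS[name]:
        uv=(proj(n,tr(B,p,z))-[x0,y0]+.5)*S
        cv2.fillConvexPoly(m,cv2.convexHull(np.round(uv*16).astype(np.int32)),1,shift=4)
    return m
def fit(name,masks,p0,z=0.0):
    # masks: {cam:(roi,mask)}
    M={n:cv2.resize(m.astype(np.float32),None,fx=S,fy=S,interpolation=cv2.INTER_LINEAR) for n,(r,m) in masks.items()}
    def cost(q):
        p=np.array(q)*[.01,.01,.1]; c=0
        for n,(r,m) in masks.items():
            R=render(n,name,p,z,r).astype(np.float32); c+=np.abs(cv2.GaussianBlur(R,(0,0),3)-cv2.GaussianBlur(M[n],(0,0),3)).sum()/M[n].sum()
        return c
    q0=np.array(p0)/[.01,.01,.1]; best=None
    for k in range(3):
        s=np.vstack([q0]+[q0+e for e in np.eye(3)*(1.0 if k==0 else .4)*(-1)**k])
        r=minimize(cost,q0,method='Nelder-Mead',options=dict(initial_simplex=s,xatol=.005,fatol=1e-4,maxiter=300)); q0=r.x
    return r.x*[.01,.01,.1],r.fun
def overlay(n,name,p,z,roi,img,f,s=6):
    x0,y0,x1,y1=roi
    c=cv2.resize(img[y0:y1,x0:x1],None,fx=s,fy=s,interpolation=cv2.INTER_CUBIC)
    for B in MODELS[name]:
        uv=(proj(n,tr(B,p,z))-[x0,y0]+.5)*s
        cv2.polylines(c,[cv2.convexHull(np.round(uv).astype(np.int32))],True,(0,255,0),1)
    cv2.imwrite(f,c)
E
python3 - <<'E'
from fit import *
A={'top':cv2.imread('pics/top0.png'),'scene':cv2.imread('pics/scene0.png')}
ROI={'rake':{'top':(265,203,305,268),'scene':(355,162,397,216)},'stick':{'top':(438,212,468,273),'scene':(215,105,253,148)},
'clip':{'top':(190,234,220,260),'scene':(438,190,470,226)},'rack':{'top':(350,212,405,254),'scene':(262,128,316,173)}}
rows=[]
for nm in ROI:
    row=[]
    for n in('top','scene'):
        x0,y0,x1,y1=ROI[nm][n]; im=A[n][y0:y1,x0:x1]
        lab=cv2.cvtColor(im.astype(np.float32)/255,cv2.COLOR_BGR2LAB)
        row.append((nm,n,im,lab))
        print(nm,n,np.median(lab.reshape(-1,3),0).round(1))
        d=np.linalg.norm((lab-np.median(lab[[0,1,-1,-2]].reshape(-1,3),0))*[.5,1,1],axis=2)
        k=np.hstack([im,cv2.cvtColor(np.clip(d*15,0,255).astype(np.uint8),cv2.COLOR_GRAY2BGR)])
        k=cv2.resize(k,(390,140*1)) ; rows.append(k)
o=np.vstack([np.hstack(rows[i:i+2]) for i in range(0,8,2)]);cv2.imwrite('pics/seg.png',o)
E
```

```text
rake top [51.6  1.3 13.4]
rake scene [49.4  1.6 14.7]
stick top [51.7  1.5 14.4]
stick scene [49.7  1.9 15.5]
clip top [51.3  1.7 14.3]
clip scene [49.   2.1 15.3]
rack top [51.2  0.8 13.4]
rack scene [49.   1.5 14.8]
```

View pics/seg.png

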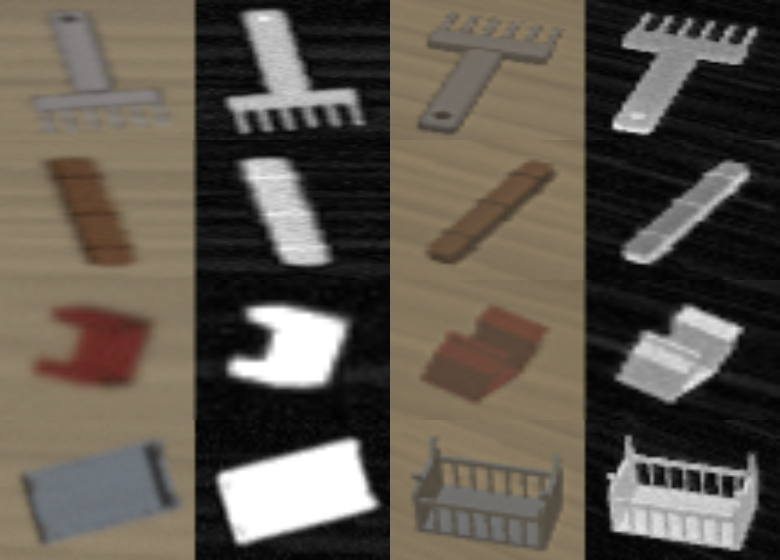

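```bash
cat > run1.py <<'E'
from fit import *
import fit as ft
MODELS['rackh']=[np.vstack(MODELS['rack'])]
A={'top':cv2.imread('pics/top0.png'),'scene':cv2.imread('pics/scene0.png')}
ROI={'rake':{'top':(265,203,305,268),'scene':(355,162,397,216)},'stick':{'top':(438,212,468,273),'scene':(215,105,253,148)},
'clip':{'top':(190,234,220,260),'scene':(438,190,470,226)},'rackh':{'top':(350,212,405,254),'scene':(262,128,316,173)}}
seed={'rake':((282,240),(280,212)),'stick':((449,222),(455,266)),'clip':((205,247),None),'rackh':((378,234),None)}
def seg(im,hull):
    lab=cv2.cvtColor(im.astype(np.float32)/255,cv2.COLOR_BGR2LAB)
    d=np.linalg.norm((lab-np.median(lab[[0,1,-1,-2]].reshape(-1,3),0))*[.5,1,1],axis=2)
    m=np.clip(d/6-.5,0,1); b=(d>5).astype(np.uint8)
    _,l,st,_=cv2.connectedComponentsWithStats(b); k=1+st[1:,4].argmax(); keep=cv2.dilate((l==k).astype(np.uint8),np.ones((3,3)))
    m=m*keep
    if hull:
        pts=np.argwhere(m>.5)[:,::-1].astype(np.int32); o=np.zeros_like(m); cv2.fillConvexPoly(o,cv2.convexHull(pts),1); m=o
    return m
yaw={'rake':[3.0,3.2],'stick':[0.1],'clip':[-.2,.2],'rackh':[.26]}
if __name__=='__main__':
  for nm in ROI:
    c=back('top',[seed[nm][0]],.01)[0]
    for cams in (('top','scene'),('top',),('scene',)):
        ms={n:(ROI[nm][n],seg(A[n][ROI[nm][n][1]:ROI[nm][n][3],ROI[nm][n][0]:ROI[nm][n][2]],nm in('clip','rackh'))) for n in cams}
        res=min((fit(nm,ms,(c[0],c[1],y)) for y in yaw[nm]),key=lambda r:r[1])
        print(nm,cams,res[0].round(4),round(res[1],3))
        if len(cams)==2:
            for n in cams: overlay(n,nm,res[0],0,ROI[nm][n],A[n],f'pics/ov_{nm}_{n}.png',6)
E
python3 run1.py; python3 - <<'E'
import cv2,numpy as np
o=[np.hstack([cv2.resize(cv2.imread(f'pics/ov_{n}_{c}.png'),(390,290)) for n,c in p]) for p in ((('rake','top'),('rake','scene')),(('stick','top'),('stick','scene')))]
cv2.imwrite('pics/o1.png',np.vstack(o))
o=[np.hstack([cv2.resize(cv2.imread(f'pics/ov_{n}_{c}.png'),(390,290)) for n,c in p]) for p in ((('clip','top'),('clip','scene')),(('rackh','top'),('rackh','scene')))]
cv2.imwrite('pics/o2.png',np.vstack(o))
E
```

```text
Traceback (most recent call last):
  File "run1.py", line 23, in <module>
    res=min((fit(nm,ms,(c[0],c[1],y)) for y in yaw[nm]),key=lambda r:r[1])
  File "run1.py", line 23, in <genexpr>
    res=min((fit(nm,ms,(c[0],c[1],y)) for y in yaw[nm]),key=lambda r:r[1])
             ~~~^^^^^^^^^^^^^^^^^^^^^
  File "fit.py", line 30, in fit
    r=minimize(cost,q0,method='Nelder-Mead',options=dict(initial_simplex=s,xatol=.005,fatol=1e-4,maxiter=300)); q0=r.x
  File "fit.py", line 25, in cost
    R=render(n,name,p,z,r).astype(np.float32); c+=np.abs(cv2.GaussianBlur(R,(0,0),3)-cv2.GaussianBlur(M[n],(0,0),3)).sum()/M[n].sum()
      ~~~~~~^^^^^^^^^^^^^^
  File "fit.py", line 16, in render
    uv=(proj(n,tr(B,p,z))-[x0,y0]+.5)*S
        ~~~~^^^^^^^^^^^^^
  File "h.py", line 7, in proj
    K,d,T=cal(n);R=F@T[:3,:3];t=F@T[:3,3]
          ~~~^^^
  File "h.py", line 4, in cal
    c=manip.calibration(n);K=np.array([[c['fx'],0,c['cx']],[0,c['fy'],c['cy']],[0,0,1]]);return K,np.array(c['distortion']),np.array(c['camera_from_world'])
ValueError: time passes only in moves, steps and waits
[ WARN:0@0.006] global loadsave.cpp:275 findDecoder imread_('pics/ov_rake_top.png'): can't open/read file: check file path/integrity
Traceback (most recent call last):
cv2.error: OpenCV(4.12.0) /io/opencv/modules/imgproc/src/resize.cpp:4208: error: (-215:Assertion failed) !ssize.empty() in function 'resize'
```

Too many calibration calls; I'll cache them.

```bash
sed -i 's/^def cal(n):/import functools\n@functools.lru_cache(None)\ndef cal(n):/' h.py
cat > mon.py <<'E'
import cv2,numpy as np
for k,q in enumerate((('rake','stick'),('clip','rackh'))):
    cv2.imwrite(f'pics/o{k+1}.png',np.vstack([np.hstack([cv2.resize(cv2.imread(f'pics/ov_{n}_{c}.png'),(390,290)) for c in('top','scene')]) for n in q]))
E
python3 run1.py && python3 mon.py
```

```text
rake ('top', 'scene') [0.4312 0.1098 3.3326] 0.233
rake ('top',) [0.4316 0.1099 3.3298] 0.096
rake ('scene',) [0.4279 0.1088 3.3305] 0.121
stick ('top', 'scene') [ 0.4237 -0.2863  0.1634] 0.538
stick ('top',) [ 0.4242 -0.286   0.1452] 0.197
stick ('scene',) [ 0.422  -0.2879  0.1898] 0.321
clip ('top', 'scene') [ 0.4002  0.2884 -0.2994] 0.12
clip ('top',) [ 0.4008  0.2884 -0.2307] 0.055
clip ('scene',) [ 0.3992  0.2883 -0.2636] 0.041
rackh ('top', 'scene') [ 0.4419 -0.109   0.2856] 0.076
rackh ('top',) [ 0.4421 -0.1086  0.2976] 0.037
rackh ('scene',) [ 0.4411 -0.1095  0.2684] 0.037
```

View pics/o1.png

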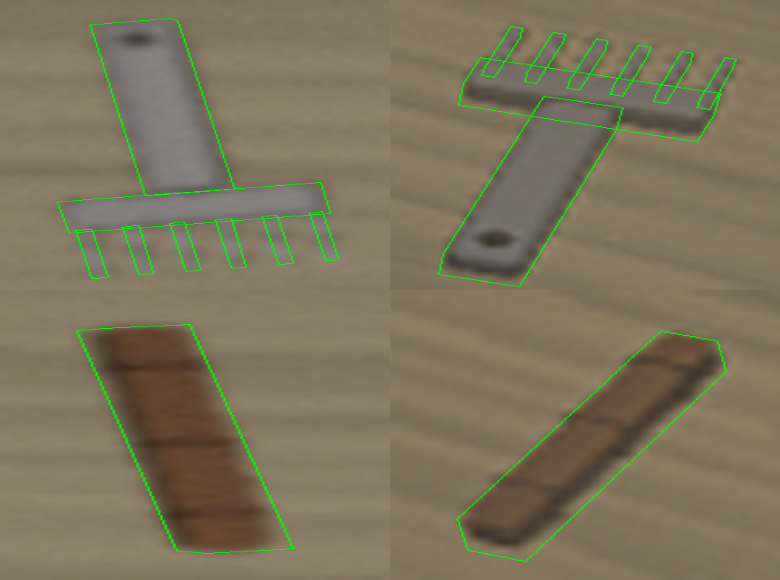

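View pics/o2.png

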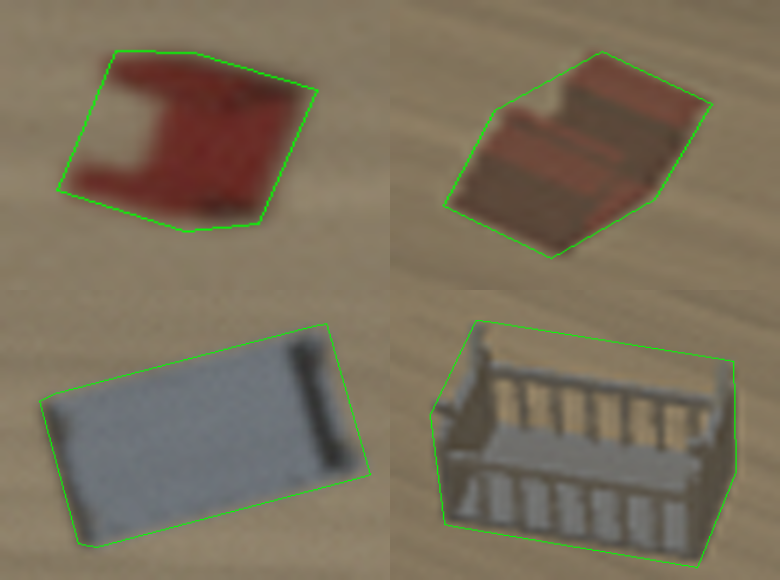

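The rake, clip and rack fits agree between cameras to about 1–3 mm. Next are the board, bowl and jar.

```bash
cat > run2.py <<'E'
from run1 import *
R={'top':(198,122,446,208),'scene':(170,166,442,300)}
ms={}
for n in R:
    x0,y0,x1,y1=R[n]; im=A[n][y0:y1,x0:x1]
    lab=cv2.cvtColor(im.astype(np.float32)/255,cv2.COLOR_BGR2LAB)
    b=((lab[...,2]<8)).astype(np.uint8); b=cv2.morphologyEx(b,cv2.MORPH_OPEN,np.ones((2,2)))
    _,l,st,_=cv2.connectedComponentsWithStats(b); k=1+st[1:,4].argmax(); b=(l==k)
    pts=np.argwhere(b)[:,::-1].astype(np.int32); o=np.zeros(b.shape); cv2.fillConvexPoly(o,cv2.convexHull(pts),1)
    ms[n]=(R[n],o); print(n,b.sum(),o.sum())
c=back('top',[(321,164)],.01)[0]; print(c)
for cams in (('top','scene'),('top',),('scene',)):
    r=fit('board',{n:ms[n] for n in cams},(c[0],c[1],.1),.01); print(cams,r[0].round(4),r[1])
    if len(cams)==2:
        for n in cams: overlay(n,'board',r[0],.01,R[n],A[n],f'pics/ov_board_{n}.png',2.9)
E
python3 run2.py
python3 - <<'E'
from h import *
# bowl rim centre z=.046, jar lid z=.06 (top view)
print(back('top',[(272,168)],.046),back('top',[(195+560/3.2,120+112/3.2)],.06))
E
```

```text
top 6929 11879.0
scene 6763 12839.0
[0.60134768 0.02435462 0.01      ]
('top', 'scene') [0.6009 0.0243 0.1452] 0.052897773683071136
('top',) [0.601  0.0215 0.1459] 0.016347317025065422
('scene',) [0.6006 0.0264 0.1442] 0.02298324555158615
[[0.58165702 0.1352121  0.046     ]] [[ 0.61463386 -0.08600649  0.06      ]]
```

```bash
python3 -c "
import cv2,numpy as np
a=cv2.imread('pics/ov_board_top.png');b=cv2.imread('pics/ov_board_scene.png');w=max(a.shape[1],b.shape[1])
f=lambda i:cv2.copyMakeBorder(i,0,0,0,w-i.shape[1],0);o=np.vstack([f(a),f(b)]);s=min(1,600/o.shape[0]);cv2.imwrite('pics/o3.png',cv2.resize(o,None,fx=s,fy=s,interpolation=cv2.INTER_AREA))"
```

```text
(no output)
```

View pics/o3.png

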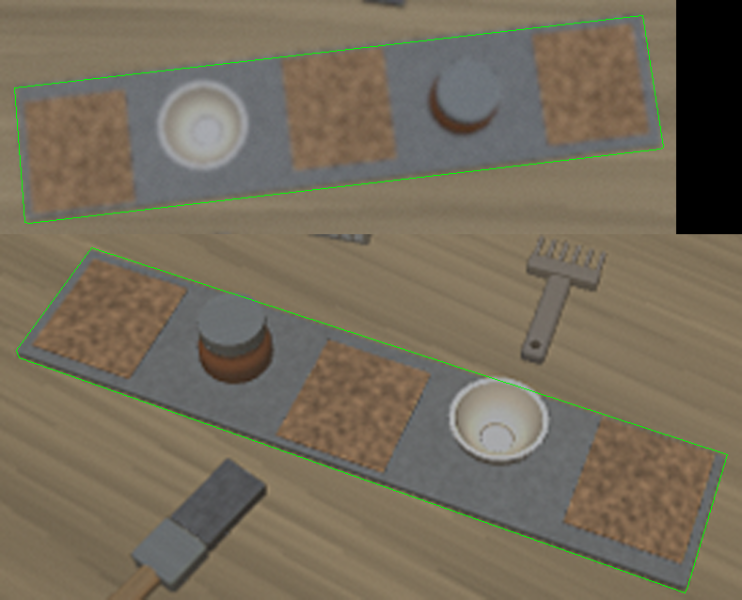

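```bash
cat > plan.py <<'E'
from h import *
import sys
from scipy.spatial.transform import Rotation as R
def plan(x,y,z,yaw):
    s=manip.get_state(); q=s['ee_rot']; M=R.from_quat([q[1],q[2],q[3],q[0]]).as_matrix()
    cur=np.arctan2(M[1,0],M[0,0]); d=(yaw-cur+np.pi)%(2*np.pi)-np.pi
    p=s['position']; e=np.array([x,y])-p[:2]
    print('t',round(s['clock'],2),'pos',p.round(4),'yaw',round(cur,4),'J6',round(s['qpos'][5],3),'w',round(s['width'],4),'F',s['contact_force'].round(1))
    print('turn',round(-d,4),' after-turn shift x,y,z:',round(e@[np.cos(yaw),np.sin(yaw)],4),round(e@[np.sin(yaw),-np.cos(yaw)],4),round(p[2]-z,4), 'tilt',np.degrees(np.arccos(-M[2,2])).round(2))
if __name__=='__main__': plan(*map(float,sys.argv[1:]))
E
python3 plan.py 0.4002 0.2884 0.004 -0.26
```

```text
t 0.1 pos [0.2351 0.5241 0.1922] yaw 1.149 J6 -0.121 w 0.0853 F [-0.1 -0.1  0.2]
turn 1.409  after-turn shift x,y,z: 0.2201 0.1854 0.1882 tilt 0.09
```

Call:
send_rows:
  increments:
    - [1, 0, 0, 0, 0.176]
    - [1, 0, 0, 0, 0.176]
    - [1, 0, 0, 0, 0.176]
    - [1, 0, 0, 0, 0.176]
    - [1, 0, 0, 0, 0.176]
    - [1, 0, 0, 0, 0.176]
    - [1, 0, 0, 0, 0.176]
    - [1, 0, 0, 0, 0.176]

```text
clock: 1.1
position: [0.2352, 0.5243, 0.1925]
ee_rot: [0.0, 0.991, -0.132, -0.0]
contact_force: [-0.3, 0.3, 0.5]
width: 0.0852
```

Call:
send_rows:
  increments:
    - [1, 0.044, 0.037, 0, 0]
    - [1, 0.044, 0.037, 0, 0]
    - [1, 0.044, 0.037, 0, 0]
    - [1, 0.044, 0.037, 0, 0]
    - [1, 0.044, 0.037, 0.04, 0]
    - [1, 0, 0, 0.04, 0]
    - [1, 0, 0, 0.03, 0]
    - [1, 0, 0, 0, 0]

```text
clock: 2.1
position: [0.3951, 0.2931, 0.0851]
ee_rot: [0.002, 0.992, -0.129, -0.003]
contact_force: [0.1, 0.6, 0.3]
width: 0.0852
```

```bash
python3 plan.py 0.4002 0.2884 0.004 -0.26; python3 -c "
from h import *
crop('scene',400,130,530,230,6,'pics/a1.png')"
```

```text
t 2.1 pos [0.3951 0.2931 0.0851] yaw -0.2596 J6 0.756 w 0.0852 F [0.1 0.6 0.3]
turn 0.0004  after-turn shift x,y,z: 0.0061 0.0032 0.0811 tilt 0.36
```

View pics/a1.png

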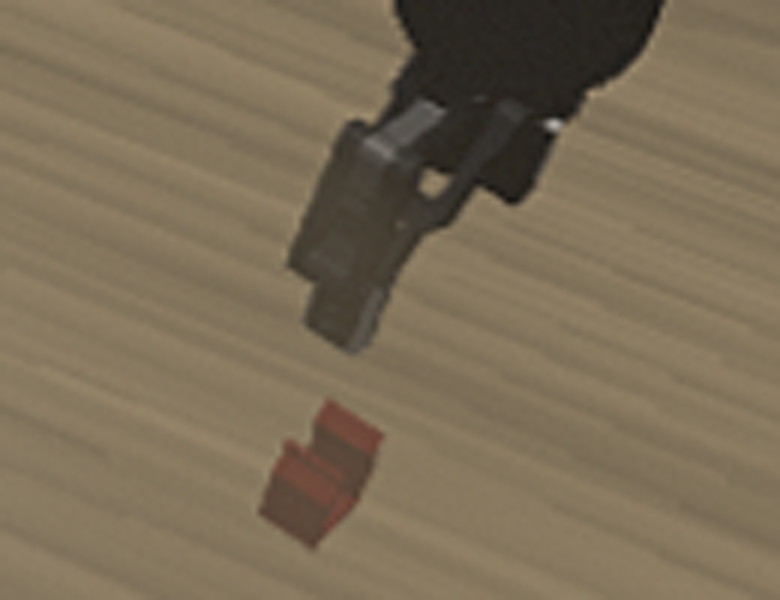

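Call:
send_rows:
  increments:
    - [1, 0, 0, 0.01, 0]
    - [1, 0, 0, 0.02, 0]
    - [1, 0, 0, 0, 0]

```text
clock: 2.52
position: [0.3965, 0.2945, 0.057]
ee_rot: [0.0, 0.992, -0.129, -0.001]
contact_force: [0.9, -0.5, 0.1]
width: 0.0856
```

```bash
python3 plan.py 0.4002 0.2884 0.004 -0.26
```

```text
t 2.52 pos [0.3965 0.2945 0.057 ] yaw -0.2584 J6 0.756 w 0.0856 F [ 0.9 -0.5  0.1]
turn 0.0016  after-turn shift x,y,z: 0.0051 0.0049 0.053 tilt 0.07
```

Call:
send_rows:
  increments:
    - [1, 0.005, 0.005, 0, 0]
    - [1, 0, 0, 0.022, 0]
    - [1, 0, 0, 0.02, 0]
    - [1, 0, 0, 0.01, 0]
    - [0.3, 0, 0, 0, 0]
    - [0.1, 0, 0, 0, 0]
    - [0, 0, 0, 0, 0]
    - [0, 0, 0, 0, 0]
  squeeze: 40

```text
clock: 3.52
position: [0.401, 0.2886, 0.0058]
ee_rot: [-0.0, 0.992, -0.129, 0.0]
contact_force: [-0.6, -0.5, 0.2]
width: 0.0124
```

```bash
python3 plan.py 0.4002 0.2884 0.004 -0.26
```

```text
t 3.52 pos [0.401  0.2886 0.0058] yaw -0.259 J6 0.742 w 0.0124 F [-0.6 -0.5  0.2]
turn 0.001  after-turn shift x,y,z: -0.0008 0.0004 0.0018 tilt 0.06
```

```bash
python3 -c "
from h import *
crop('scene',400,130,530,230,6,'pics/a2.png')
crop('top',170,200,300,290,6,'pics/a3.png')
s=manip.get_state();print(s['width'],s['contact_force'])"
```

```text
-1.3727500231596e-05 [-0.19510871 -0.61213727 -0.31879087]
```

View pics/a2.png

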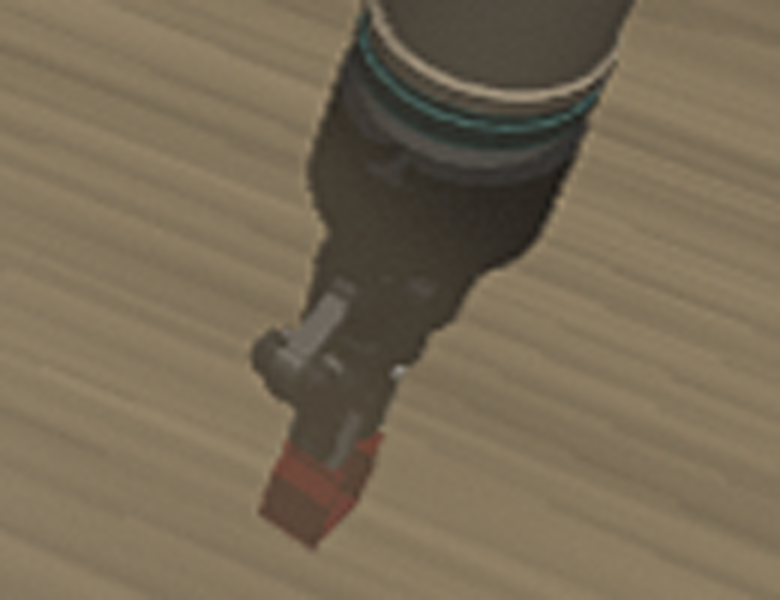

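View pics/a3.png

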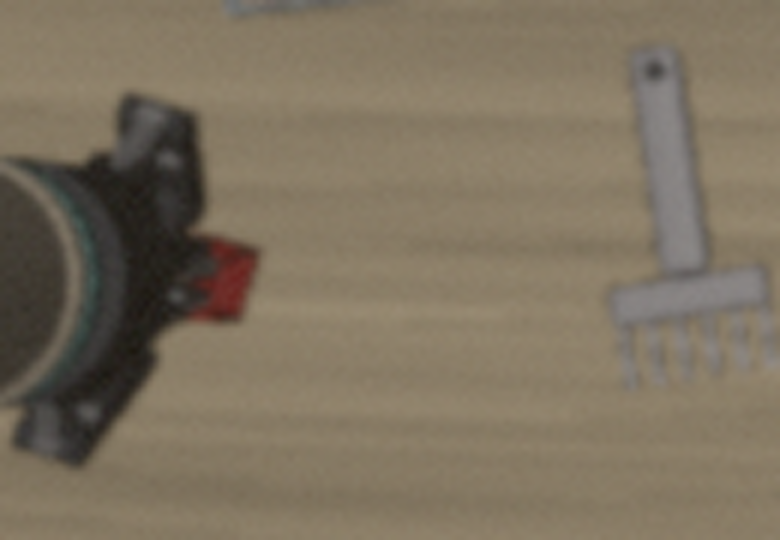

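```bash
python3 -c "
from h import *
P=[[.401,.2886,.0058],[.401,.2886,.025],[.401,.2886,.079]]
print((proj('top',P)-[170,200])*6);print((proj('scene',P)-[400,130])*6)"
```

```text
[[216.42293231 272.78832693]
 [200.82081153 273.27667342]
 [153.06545655 274.7582145 ]]
[[306.11241767 499.8223041 ]
 [317.99789844 468.54669114]
 [353.42827291 375.43324887]]
```

```bash
python3 -c "
from h import *
im=manip.get_image('scene')[:,:,::-1]; im2=manip.get_image('top')[:,:,::-1]
a=cv2.resize(im[185:230,435:475],(400,450),interpolation=cv2.INTER_CUBIC);b=cv2.resize(im2[230:264,185:220],(400,450),interpolation=cv2.INTER_CUBIC)
cv2.imwrite('pics/a4.png',np.hstack([a,b]))
s=manip.get_state();print(s['width'],s['contact_force'],s['position'])"
```

```text
0.0003168959969150066 [ 1.08632742 -0.47039418 -0.43931674] [0.40076597 0.28847449 0.00543078]
```

View pics/a4.png

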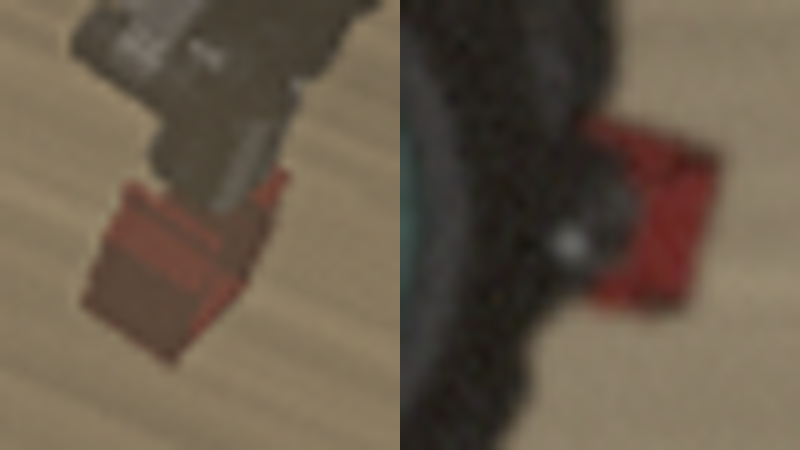

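Call:
send_rows:
  increments:
    - [0, 0, 0, -0.01, 0]
    - [0, 0, 0, -0.03, 0]
    - [0, 0, 0, -0.04, 0]
    - [0, 0, 0, 0, 0]

```text
clock: 4.22
position: [0.4034, 0.2898, 0.0889]
ee_rot: [-0.002, 0.992, -0.129, 0.003]
contact_force: [0.6, 0.3, -0.4]
width: -0.0
```

```bash
python3 -c "
from h import *
im=manip.get_image('scene')[:,:,::-1]; im2=manip.get_image('top')[:,:,::-1]
cv2.imwrite('pics/s5.png',im);cv2.imwrite('pics/t5.png',im2)
a=cv2.resize(im[165:230,425:485],(400,450),interpolation=cv2.INTER_CUBIC);b=cv2.resize(im2[230:264,185:220],(400,450),interpolation=cv2.INTER_CUBIC)
cv2.imwrite('pics/a5.png',np.hstack([a,b]))
s=manip.get_state();print(s['width'],s['contact_force'],s['position'])"
```

```text
-0.00032610191753705423 [-0.49819535 -0.17111447 -0.20050846] [0.40076343 0.28845    0.08587938]
```

View pics/a5.png

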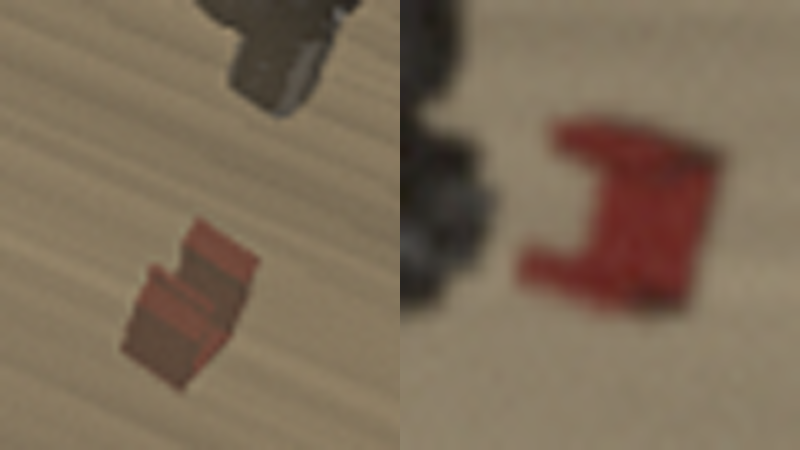

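The fingers shut between the clip's prongs without moving it, which is odd. I'll retry in stages with a look before closing.

Call:
send_rows:
  increments:
    - [1, 0, 0, 0, 0]
    - [1, 0, 0, 0, 0]
    - [1, 0, 0, 0, 0]
    - [1, 0, 0, 0, 0]
    - [1, 0, 0, 0.03, 0]
    - [1, 0, 0, 0.03, 0]
    - [1, 0, 0, 0.02, 0]
    - [1, 0, 0, 0, 0]

```text
clock: 5.32
position: [0.3994, 0.2877, 0.004]
ee_rot: [0.001, 0.992, -0.129, -0.002]
contact_force: [-0.4, 0.3, 0.2]
width: 0.0854
```

```bash
cat > two.py <<'E'
import sys
from h import *
# two.py out sx0 sy0 sx1 sy1 tx0 ty0 tx1 ty1
o=sys.argv[1]; a=list(map(int,sys.argv[2:]))
im=manip.get_image('scene')[:,:,::-1]; im2=manip.get_image('top')[:,:,::-1]
cv2.imwrite(f'pics/{o}_s.png',im);cv2.imwrite(f'pics/{o}_t.png',im2)
f=lambda i,b:cv2.resize(i[b[1]:b[3],b[0]:b[2]],None,fx=450/(b[3]-b[1]),fy=450/(b[3]-b[1]),interpolation=cv2.INTER_CUBIC)
cv2.imwrite(f'pics/{o}.png',np.hstack([f(im,a[:4]),f(im2,a[4:])]))
s=manip.get_state();print(s['clock'],s['width'].round(4),s['contact_force'].round(1),s['position'].round(4))
E
python3 two.py a6 425 170 480 230 165 220 220 280
```

```text
Traceback (most recent call last):
  File "two.py", line 9, in <module>
    s=manip.get_state();print(s['clock'],s['width'].round(4),s['contact_force'].round(1),s['position'].round(4))
                                         ^^^^^^^^^^^^^^^^
AttributeError: 'float' object has no attribute 'round'
```

View pics/a6.png

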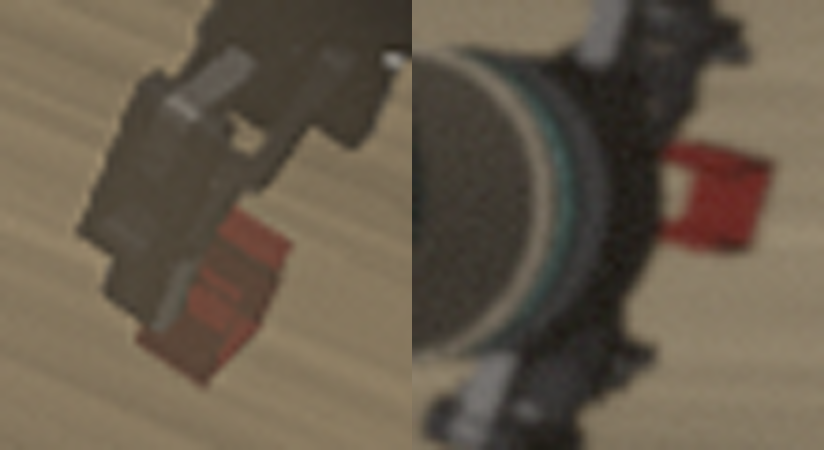

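```bash
sed -i "s/s\['width'\].round(4)/round(s['width'],4)/" two.py
```

Call:
send_rows:
  increments:
    - [0.5, 0, 0, 0, 0]
    - [0.5, 0, 0, 0, 0]
    - [0.5, 0, 0, 0, 0]
  squeeze: 30

```text
clock: 5.8
position: [0.401, 0.2886, 0.0058]
ee_rot: [-0.0, 0.992, -0.129, 0.0]
contact_force: [0.3, 0.6, -0.5]
width: 0.0427
```

```bash
python3 two.py a7 425 170 480 230 165 220 220 280
```

```text
5.9 0.0422 [-0.2  0.6  0.3] [0.4008 0.2885 0.0056]
```

View pics/a7.png

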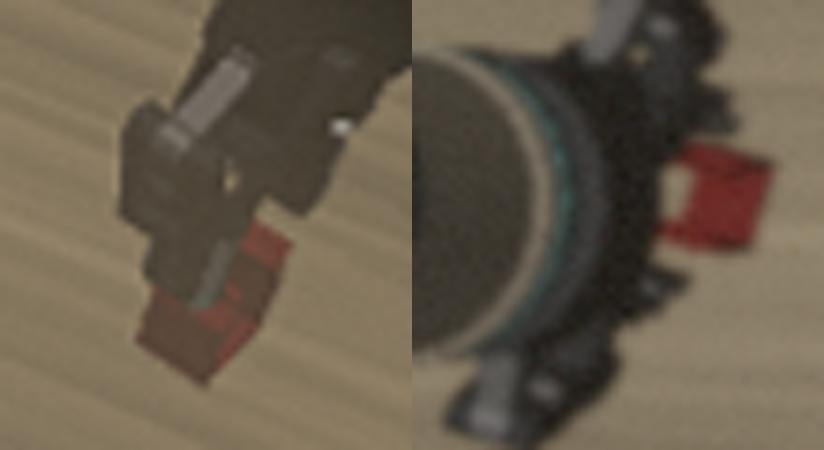

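Call:
send_rows:
  increments:
    - [0.3, 0, 0, 0, 0]
    - [0.3, 0, 0, 0, 0]
    - [0.3, 0, 0, 0, 0]

```text
clock: 6.28
position: [0.4007, 0.2884, 0.0053]
ee_rot: [-0.0, 0.992, -0.129, -0.0]
contact_force: [0.5, -0.0, -0.2]
width: 0.0257
```

```bash
python3 two.py a8 425 170 480 230 165 220 220 280
```

```text
6.375 0.0257 [ 0.1 -0.1  0.5] [0.4007 0.2884 0.0053]
```

View pics/a8.png

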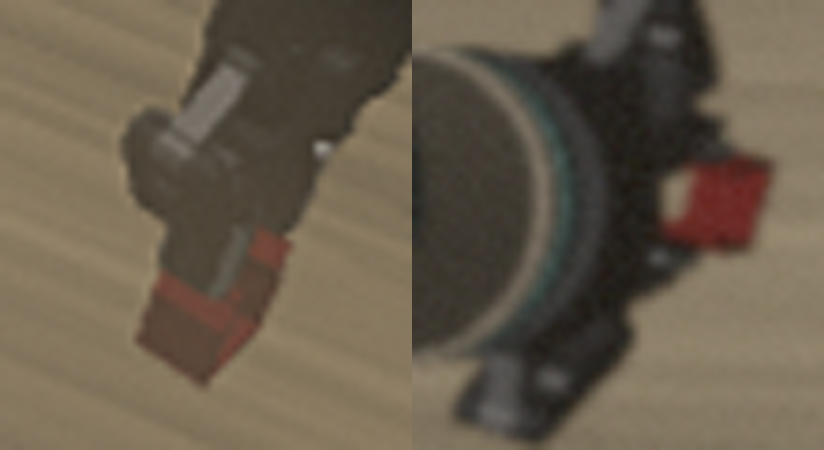

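Visually the fingers are cutting through the clip's walls without contact. I'll probe gently by closing and nudging sideways to see if the clip responds.

Call:
send_rows:
  increments:
    - [0, 0, 0, 0, 0]
    - [0, 0, 0, 0, 0]
    - [0, 0, 0, 0, 0]
    - [0, 0.006, 0, 0, 0]
    - [0, 0.006, 0, 0, 0]
    - [0, 0, 0, 0, 0]

```text
clock: 7.12
position: [0.4132, 0.2853, 0.0054]
ee_rot: [-0.0, 0.992, -0.129, 0.0]
contact_force: [0.6, -0.2, -0.0]
width: -0.0002
```

```bash
python3 two.py a9 425 170 480 230 165 220 220 280
```

```text
7.225 0.0001 [ 0.4 -0.6  0. ] [0.4124 0.2852 0.0053]
```

View pics/a9.png

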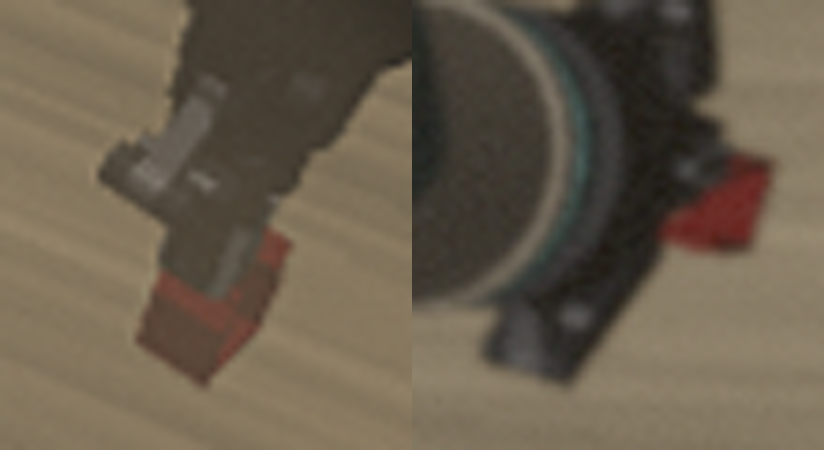

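The clip doesn't respond even when the fingers are moved through it. I'll lift and check whether contact works at all with the rake.

Call:
send_rows:
  increments:
    - [0, 0, 0, -0.02, 0]
    - [0, 0, 0, -0.04, 0]
    - [1, 0, 0, -0.03, 0.186]
    - [1, 0, 0, 0, 0.186]
    - [1, 0, 0, 0, 0.187]
    - [1, 0, 0, 0, 0.187]
    - [1, 0, 0, 0, 0.187]
    - [1, 0, 0, 0, 0.187]

```text
clock: 8.22
position: [0.4119, 0.2852, 0.0952]
ee_rot: [0.0, 0.77, -0.638, -0.0]
contact_force: [0.1, 0.6, 0.7]
width: 0.0854
```

```bash
python3 plan.py 0.427 0.109 0.003 -1.38
```

```text
t 8.22 pos [0.4119 0.2852 0.0952] yaw -1.385 J6 1.852 w 0.0854 F [0.1 0.6 0.7]
turn -0.005  after-turn shift x,y,z: 0.1759 0.0186 0.0922 tilt 0.02
```

Call:
send_rows:
  increments:
    - [1, 0.044, 0.005, 0, -0.005]
    - [1, 0.044, 0.005, 0, 0]
    - [1, 0.044, 0.005, 0, 0]
    - [1, 0.044, 0.004, 0, 0]
    - [1, 0, 0, 0.03, 0]
    - [1, 0, 0, 0.02, 0]
    - [1, 0, 0, 0, 0]

```text
clock: 9.1
position: [0.4262, 0.1087, 0.0442]
ee_rot: [0.001, 0.773, -0.634, -0.001]
contact_force: [-0.6, -0.2, -0.1]
width: 0.0856
```

```bash
python3 plan.py 0.427 0.109 0.003 -1.38
```

```text
t 9.1 pos [0.4262 0.1087 0.0442] yaw -1.3745 J6 1.466 w 0.0856 F [-0.6 -0.2 -0.1]
turn 0.0055  after-turn shift x,y,z: -0.0001 -0.0009 0.0412 tilt 0.22
```

Call:
send_rows:
  increments:
    - [1, 0, 0, 0.02, 0]
    - [1, 0, 0, 0.02, 0]
    - [1, 0, 0, 0, 0]
    - [0.2, 0, 0, 0, 0]
    - [0.1, 0, 0, 0, 0]
    - [0.1, 0, 0, 0, 0]
    - [0.1, 0, 0, 0, 0]

```text
clock: 9.98
position: [0.4281, 0.109, 0.0056]
ee_rot: [-0.0, 0.773, -0.634, 0.0]
contact_force: [-0.3, 0.4, 0.5]
width: 0.0122
```

```bash
python3 two.py b1 340 150 410 225 255 200 315 275; python3 plan.py 0.427 0.109 0.003 -1.38
```

```text
10.075 0.0084 [0.2 0.3 0.1] [0.4279 0.109  0.0055]
t 10.07 pos [0.4279 0.109  0.0055] yaw -1.374 J6 1.466 w 0.0084 F [0.2 0.3 0.1]
turn 0.006  after-turn shift x,y,z: -0.0002 0.0009 0.0025 tilt 0.02
```

View pics/b1.png

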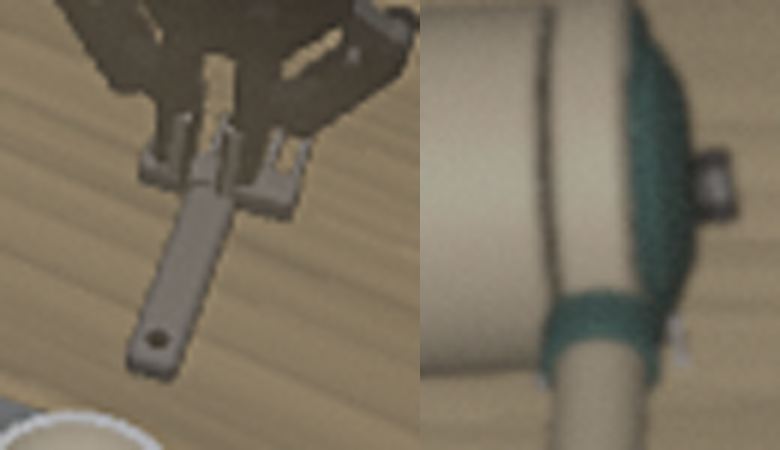

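```bash
python3 -c "
from h import *
P=np.array([[.428,.109,.0055],[.428,.109,.02],[.428,.109,.04]])
print((proj('scene',P)-[340,150])*6)
d=np.array([np.cos(-1.374),np.sin(-1.374),0])*.0106
print((proj('scene',np.vstack([P[:1]+d,P[:1]-d,P[1:2]+d,P[1:2]-d]))-[340,150])*6)"
python3 two.py b2 340 150 410 225 255 200 315 275
```

```text
[[193.87545772 237.7652865 ]
 [197.43782571 213.69826277]
 [202.4803831  179.65027391]]
[[167.1502511  230.75134888]
 [220.71376086 244.8078037 ]
 [170.42228612 206.66012057]
 [224.56889481 220.7652251 ]]
10.175 0.0082 [-0.5  0.4 -0.4] [0.4279 0.109  0.0053]
```

View pics/b2.png

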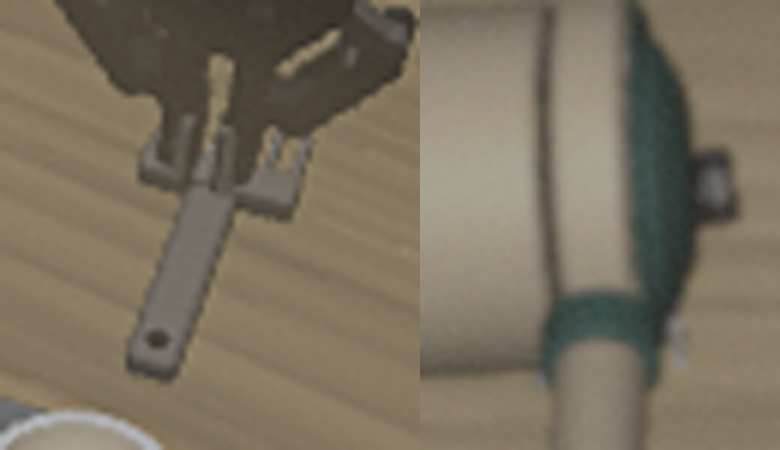

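```bash
python3 -c "
from h import *
s,t=cv2.imread('pics/s5.png'),cv2.imread('pics/t5.png')
yaw=-.259;X=np.array([np.cos(yaw),np.sin(yaw),0]);Y=np.array([np.sin(yaw),-np.cos(yaw),0])
o=[]
for im,n,b in((s,'scene',(440,140,490,200)),(t,'top',(160,220,210,280))):
    c=cv2.resize(im[b[1]:b[3],b[0]:b[2]],None,fx=8,fy=8,interpolation=cv2.INTER_CUBIC)
    for dz,col in((0,(0,255,0)),(.02,(255,255,0)),(.035,(0,255,255))):
        P=np.array([.4008,.2885,.0859+dz]); q=np.array([P+a*.009*X+e*.011*Y for a,e in((1,1),(1,-1),(-1,-1),(-1,1))])
        uv=((proj(n,q)-[b[0],b[1]]+.5)*8).astype(np.int32); cv2.polylines(c,[uv],True,col,1)
    o.append(c)
cv2.imwrite('pics/b3.png',np.hstack(o))"
```

```text
(no output)
```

View pics/b3.png

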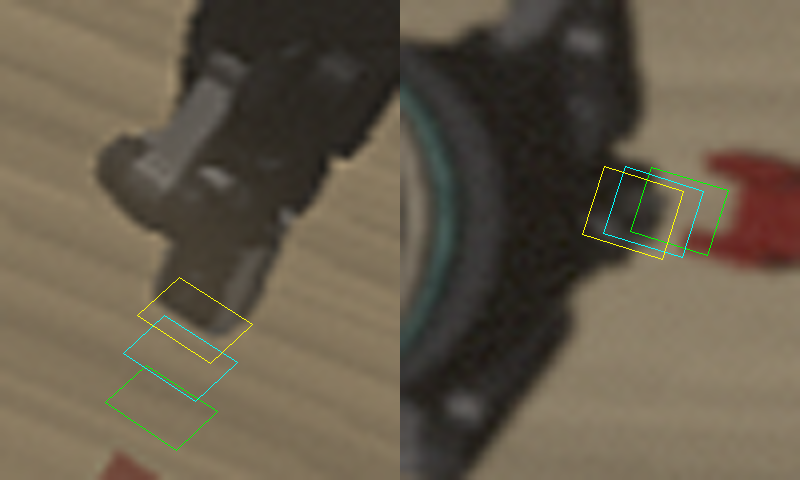

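Overlaying the reported TCP on both views (scene crop (160,408), visible fingertip ≈(205,310)) shows the real fingertips are about 40 mm above the reported TCP. That explains it: both closes happened above the objects. From here I'll treat true tip z as reported + 0.040 and confirm it by a guarded descent.

Call:
send_rows:
  increments:
    - [1, 0, 0, 0, 0]
    - [1, 0, 0, 0, 0]
    - [1, 0, 0, 0, 0]
    - [1, 0, 0, 0, 0]
    - [1, 0, 0, 0.015, 0]
    - [1, 0, 0, 0.012, 0]
    - [1, 0, 0, 0, 0]

```text
clock: 11.05
position: [0.4269, 0.1089, -0.0226]
ee_rot: [0.001, 0.773, -0.634, -0.001]
contact_force: [-0.4, -0.3, 1.5]
width: 0.0854
```

```bash
python3 two.py b4 340 150 410 225 255 200 315 275; python3 plan.py 0.427 0.109 -0.036 -1.38
```

```text
11.15 0.0853 [0.3 0.1 0.2] [ 0.4279  0.109  -0.0217]
t 11.15 pos [ 0.4279  0.109  -0.0217] yaw -1.374 J6 1.465 w 0.0853 F [0.3 0.1 0.2]
turn 0.006  after-turn shift x,y,z: -0.0002 0.0009 0.0143 tilt 0.01
```

View pics/b4.png

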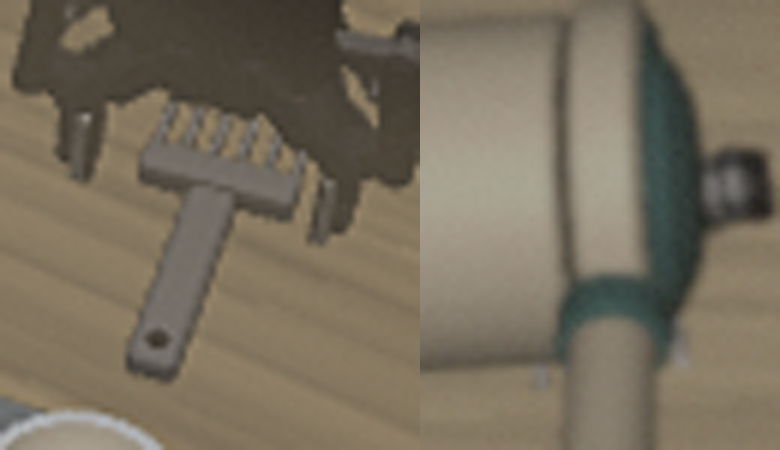

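Call:
send_rows:
  increments:
    - [1, 0, 0, 0.013, 0]
    - [0.6, 0, 0, 0, 0]
    - [0.3, 0, 0, 0, 0]
    - [0.1, 0, 0, 0, 0]
    - [0.1, 0, 0, 0, 0]
    - [0.1, 0, 0, 0, 0]
    - [0.1, 0, 0, 0, 0]

```text
clock: 12.02
position: [0.4283, 0.109, -0.0344]
ee_rot: [-0.0, 0.773, -0.634, 0.0]
contact_force: [-0.8, -0.4, 4.4]
width: 0.0193
```

```bash
python3 two.py b5 340 150 410 225 255 200 315 275; python3 plan.py 0.427 0.109 -0.036 -1.38
```

```text
12.125 0.019 [-0.7  0.5  5.2] [ 0.4282  0.109  -0.0344]
t 12.12 pos [ 0.4282  0.109  -0.0344] yaw -1.374 J6 1.466 w 0.019 F [-0.7  0.5  5.2]
turn 0.006  after-turn shift x,y,z: -0.0002 0.0012 0.0016 tilt 0.05
```

View pics/b5.png

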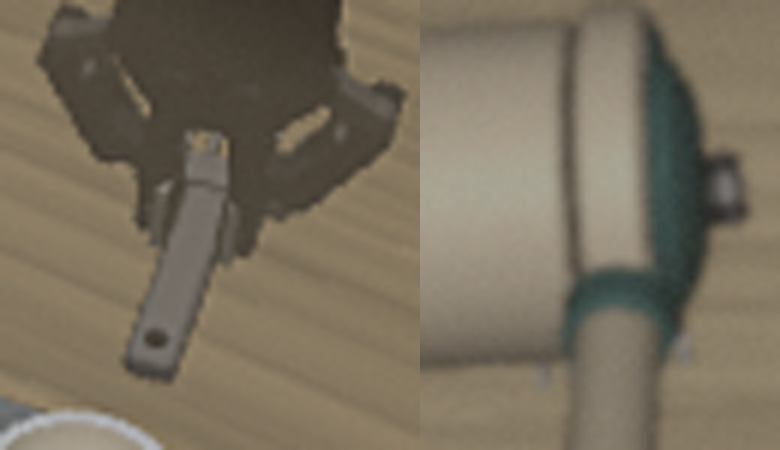

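Call:
send_rows:
  increments:
    - [0.1, 0, 0, -0.02, 0]
    - [0.1, 0, 0, -0.03, 0]
    - [0.1, 0, 0, -0.04, 0]
    - [0.1, 0, 0, 0, 0.05]
    - [0.1, 0, 0, 0, 0]

```text
clock: 12.75
position: [0.4275, 0.109, 0.0553]
ee_rot: [0.0, 0.757, -0.653, -0.0]
contact_force: [0.9, 0.4, -1.5]
width: 0.0189
```

```bash
python3 plan.py 0.5655 0.2462 -0.021 -1.425
```

```text
t 12.75 pos [0.4275 0.109  0.0553] yaw -1.4234 J6 1.515 w 0.0189 F [ 0.9  0.4 -1.5]
turn 0.0016  after-turn shift x,y,z: -0.1157 -0.1565 0.0763 tilt 0.01
```

Call:
send_rows:
  increments:
    - [0.1, -0.023, -0.031, 0, 0]
    - [0.1, -0.023, -0.031, 0, 0]
    - [0.1, -0.023, -0.031, 0, 0]
    - [0.1, -0.023, -0.031, 0, 0]
    - [0.1, -0.023, -0.032, 0, 0]
    - [0.1, 0, 0, 0.03, 0]
    - [0.1, 0, 0, 0.02, 0]
    - [0.1, 0, 0, 0, 0]

```text
clock: 13.75
position: [0.5628, 0.2449, 0.0023]
ee_rot: [0.003, 0.757, -0.653, -0.002]
contact_force: [-0.2, 0.1, -0.8]
width: 0.0188
```

```bash
python3 plan.py 0.5655 0.2462 -0.021 -1.425;  python3 two.py b6 320 190 440 300 180 120 300 230
```

```text
t 13.75 pos [0.5628 0.2449 0.0023] yaw -1.4232 J6 1.72 w 0.0188 F [-0.2  0.1 -0.8]
turn 0.0018  after-turn shift x,y,z: -0.0009 -0.0029 0.0233 tilt 0.39
13.85 0.0195 [ 0.6  0.3 -1.1] [0.5651 0.2455 0.0049]
```

View pics/b6.png

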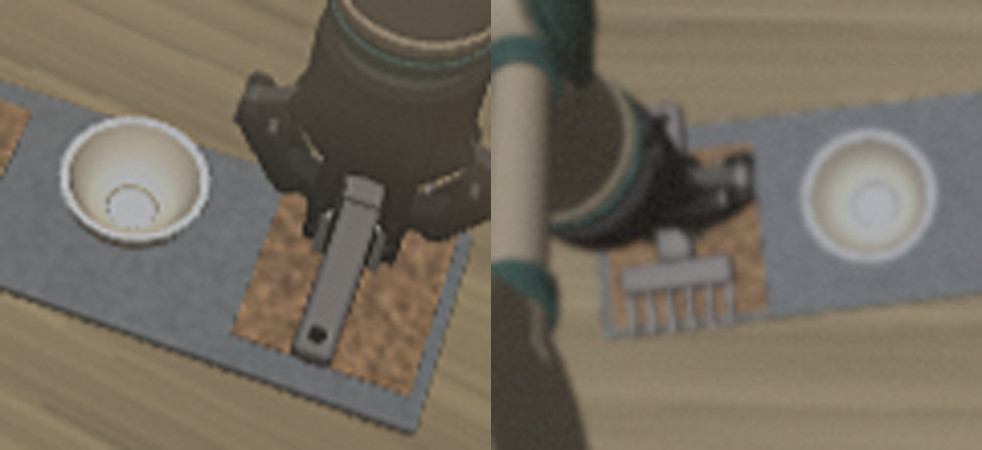

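The rake hangs centred and square over the left mat, clear of the bowl. Lowering and releasing.

Call:
send_rows:
  increments:
    - [0.1, 0, 0, 0.015, 0]
    - [0.1, 0, 0, 0.01, 0]
    - [0.1, 0, 0, 0, 0]
    - [0.3, 0, 0, 0, 0]
    - [0.5, 0, 0, 0, 0]
    - [0.5, 0, 0, 0, 0]
    - [0.5, 0, 0, -0.03, 0]
    - [0.5, 0, 0, -0.06, 0]

```text
clock: 14.85
position: [0.5632, 0.2448, 0.0688]
ee_rot: [0.003, 0.757, -0.653, -0.002]
contact_force: [1.3, 0.5, 0.1]
width: 0.0426
```

```bash
sed -i 's/450/380/g' two.py; python3 plan.py 0.5655 0.2462 -0.021 -1.425
```

```text
t 14.85 pos [0.5632 0.2448 0.0688] yaw -1.424 J6 1.721 w 0.0426 F [1.3 0.5 0.1]
turn 0.001  after-turn shift x,y,z: -0.001 -0.0025 0.0898 tilt 0.37
```

Call:
send_rows:
  increments:
    - [1, 0, 0, 0, -0.187]
    - [1, 0, 0, 0, -0.187]
    - [1, 0, 0, 0, -0.187]
    - [1, 0, 0, 0, -0.187]
    - [1, 0, 0, 0, -0.187]
    - [1, 0, 0, 0, -0.187]
    - [1, 0, 0, 0, -0.04]
    - [1, 0, 0, 0, 0]

```text
clock: 15.85
position: [0.5653, 0.2456, 0.0705]
ee_rot: [-0.0, 0.991, -0.131, 0.0]
contact_force: [0.4, -0.1, -0.0]
width: 0.0853
```

```bash
python3 plan.py 0.4002 0.2884 -0.031 -0.26; python3 two.py b7 320 190 440 300 200 120 300 230
```

```text
t 15.85 pos [0.5653 0.2456 0.0705] yaw -0.2625 J6 0.559 w 0.0853 F [ 0.4 -0.1 -0. ]
turn -0.0025  after-turn shift x,y,z: -0.1706 0.0011 0.1015 tilt 0.01
15.95 0.0854 [ 0.3 -0.3  0.3] [0.5654 0.2456 0.0704]
```

View pics/b7.png

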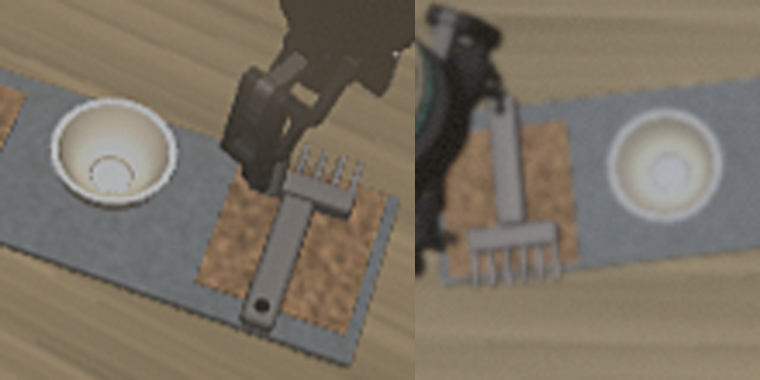

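The rake lies flat across the left mat (handle end at scene crop (262,310)). Next, the clip.

Call:
send_rows:
  increments:
    - [1, -0.043, 0, 0, 0]
    - [1, -0.043, 0, 0, 0]
    - [1, -0.043, 0.001, 0, 0]
    - [1, -0.042, 0, 0, 0]
    - [1, 0, 0, 0.03, 0]
    - [1, 0, 0, 0.03, 0]
    - [1, 0, 0, 0.02, 0]
    - [1, 0, 0, 0, 0]

```text
clock: 16.95
position: [0.3987, 0.2883, -0.0108]
ee_rot: [0.001, 0.991, -0.131, -0.001]
contact_force: [0.2, -0.2, 0.5]
width: 0.0853
```

```bash
python3 plan.py 0.4002 0.2884 -0.031 -0.26
```

```text
t 16.95 pos [ 0.3987  0.2883 -0.0108] yaw -0.2623 J6 0.747 w 0.0853 F [ 0.2 -0.2  0.5]
turn -0.0023  after-turn shift x,y,z: 0.0014 -0.0005 0.0202 tilt 0.19
```

Call:
send_rows:
  increments:
    - [1, 0, 0, 0.01, 0]
    - [1, 0, 0, 0.01, 0]
    - [0.6, 0, 0, 0, 0]
    - [0.4, 0, 0, 0, 0]
    - [0.2, 0, 0, 0, 0]
    - [0.2, 0, 0, 0, 0]
    - [0.2, 0, 0, 0, 0]

```text
clock: 17.82
position: [0.4004, 0.2891, -0.0292]
ee_rot: [-0.0, 0.991, -0.131, 0.0]
contact_force: [0.2, -0.1, 4.8]
width: 0.0294
```

```bash
python3 plan.py 0.4002 0.2884 -0.031 -0.26;  python3 two.py b8 425 170 480 230 165 220 220 280
```

```text
t 17.82 pos [ 0.4004  0.2891 -0.0292] yaw -0.262 J6 0.746 w 0.0294 F [ 0.2 -0.1  4.8]
turn -0.002  after-turn shift x,y,z: 0.0 0.0008 0.0018 tilt 0.07
17.925 0.0297 [-0.9 -0.5  5.9] [ 0.4004  0.2891 -0.0292]
```

View pics/b8.png

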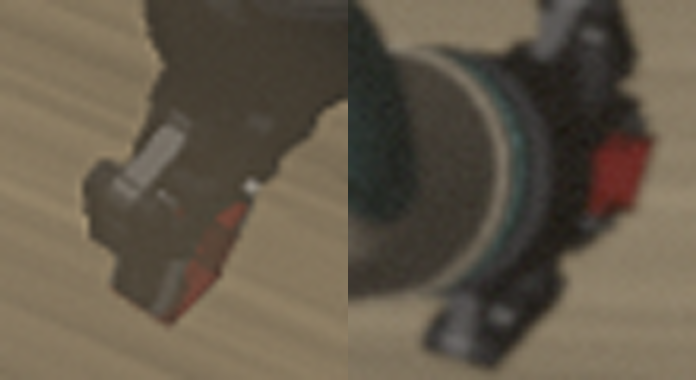

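Clip gripped (width 29.6 mm). Carrying it to the right mat.

Call:
send_rows:
  increments:
    - [0.2, 0, 0, -0.02, 0]
    - [0.2, 0, 0, -0.04, 0]
    - [0.2, 0, 0, -0.04, 0]
    - [0.2, 0, 0, 0, 0]

```text
clock: 18.42
position: [0.4021, 0.2901, 0.0729]
ee_rot: [-0.002, 0.991, -0.131, 0.003]
contact_force: [0.7, -0.1, -0.6]
width: 0.0295
```

```bash
python3 plan.py 0.6335 -0.1986 -0.016 -0.262
```

```text
t 18.43 pos [0.4021 0.2901 0.0729] yaw -0.262 J6 0.746 w 0.0295 F [ 0.7 -0.1 -0.6]
turn 0.0  after-turn shift x,y,z: 0.3501 0.4121 0.0889 tilt 0.38
```

Call:
send_rows:
  increments:
    - [0.2, 0.03, 0.035, 0, 0]
    - [0.2, 0.03, 0.035, 0, 0]
    - [0.2, 0.03, 0.035, 0, 0]
    - [0.2, 0.03, 0.035, 0, 0]
    - [0.2, 0.03, 0.035, 0, 0]
    - [0.2, 0.03, 0.035, 0, 0]
    - [0.2, 0.03, 0.035, 0, 0]
    - [0.2, 0.03, 0.035, 0, 0]

```text
clock: 19.42
position: [0.5585, -0.0449, 0.0684]
ee_rot: [-0.0, 0.991, -0.131, -0.002]
contact_force: [0.6, -0.6, -0.7]
width: 0.0295
```

Call:
send_rows:
  increments:
    - [0.2, 0.03, 0.035, 0, 0]
    - [0.2, 0.03, 0.035, 0, 0]
    - [0.2, 0.03, 0.035, 0, 0]
    - [0.2, 0.02, 0.027, 0, 0]
    - [0.2, 0, 0, 0, 0]
    - [0.2, 0, 0, 0, 0]

```text
clock: 20.18
position: [0.6298, -0.1986, 0.0685]
ee_rot: [-0.001, 0.991, -0.131, -0.002]
contact_force: [0.2, 0.0, -0.8]
width: 0.0295
```

```bash
python3 plan.py 0.6335 -0.1986 -0.016 -0.262
```

```text
t 20.18 pos [ 0.6298 -0.1986  0.0685] yaw -0.2623 J6 -0.149 w 0.0295 F [ 0.2  0.  -0.8]
turn -0.0003  after-turn shift x,y,z: 0.0036 -0.001 0.0845 tilt 0.23
```

Call:
send_rows:
  increments:
    - [0.2, 0.003, -0.001, 0.02, 0]
    - [0.2, 0, 0, 0.03, 0]
    - [0.2, 0, 0, 0.01, 0]
    - [0.2, 0, 0, 0, 0]

```text
clock: 20.68
position: [0.6336, -0.1983, 0.0096]
ee_rot: [-0.0, 0.991, -0.13, -0.001]
contact_force: [0.4, 0.5, 1.3]
width: 0.0295
```

```bash
python3 plan.py 0.6335 -0.1986 -0.016 -0.262; python3 two.py c1 170 140 290 230 370 110 450 200
```

```text
t 20.68 pos [ 0.6336 -0.1983  0.0096] yaw -0.2611 J6 -0.147 w 0.0295 F [0.4 0.5 1.3]
turn 0.0009  after-turn shift x,y,z: -0.0 0.0003 0.0256 tilt 0.12
20.775 0.0292 [-0.2  0.5 -0.8] [ 0.6351 -0.1993  0.0113]
```

View pics/c1.png

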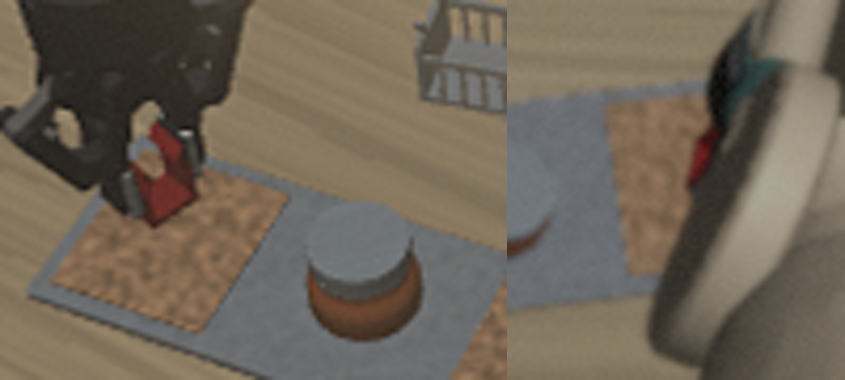

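Call:
send_rows:
  increments:
    - [0.2, -0.001, 0, 0.015, 0]
    - [0.2, 0, 0, 0.01, 0]
    - [0.2, 0, 0, 0.002, 0]
    - [0.2, 0, 0, 0, 0]

```text
clock: 21.28
position: [0.633, -0.199, -0.0164]
ee_rot: [-0.0, 0.991, -0.131, -0.0]
contact_force: [-0.4, 0.6, 3.9]
width: 0.0294
```

```bash
python3 plan.py 0.6335 -0.1986 -0.016 -0.262; python3 -c "
from h import *
crop('scene',170,150,270,230,6,'pics/c2b.png')"
```

```text
t 21.27 pos [ 0.633  -0.199  -0.0164] yaw -0.2621 J6 -0.148 w 0.0294 F [-0.4  0.6  3.9]
turn -0.0001  after-turn shift x,y,z: 0.0004 -0.0006 -0.0004 tilt 0.06
```

View pics/c2b.png

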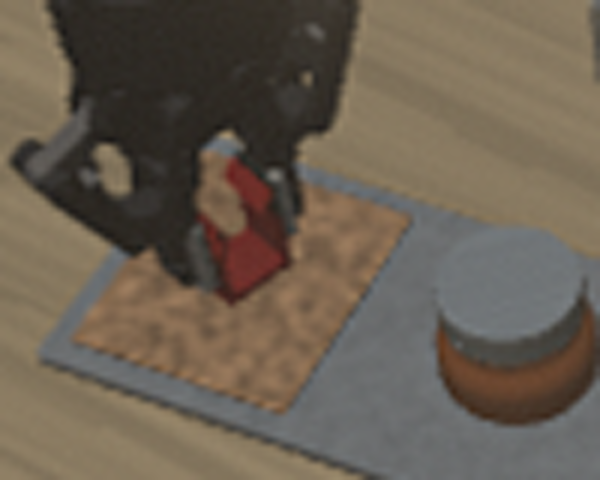

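Clip in contact and near the mat centre (crop (245,270)). Release, lift, then turn for the rack.

Call:
send_rows:
  increments:
    - [0.4, 0, 0, 0, 0]
    - [0.7, 0, 0, 0, 0]
    - [0.8, 0, 0, 0, 0]
    - [0.8, 0, 0, 0, 0]
    - [0.8, 0, 0, -0.03, 0]
    - [0.8, 0, 0, -0.05, 0]
    - [0.8, 0, 0, -0.03, 0]
    - [1, 0, 0, 0, 0]

```text
clock: 22.32
position: [0.6356, -0.2001, 0.0965]
ee_rot: [0.001, 0.991, -0.131, 0.003]
contact_force: [-0.3, -0.0, 0.0]
width: 0.0841
```

```bash
python3 plan.py 0.4419 -0.109 -0.031 0.285; python3 -c "
from h import *
crop('scene',170,150,270,230,6,'pics/c3b.png')"
```

```text
t 22.32 pos [ 0.6356 -0.2001  0.0965] yaw -0.262 J6 -0.147 w 0.0841 F [-0.3 -0.   0. ]
turn -0.547  after-turn shift x,y,z: -0.1602 -0.1419 0.1275 tilt 0.38
```

View pics/c3b.png

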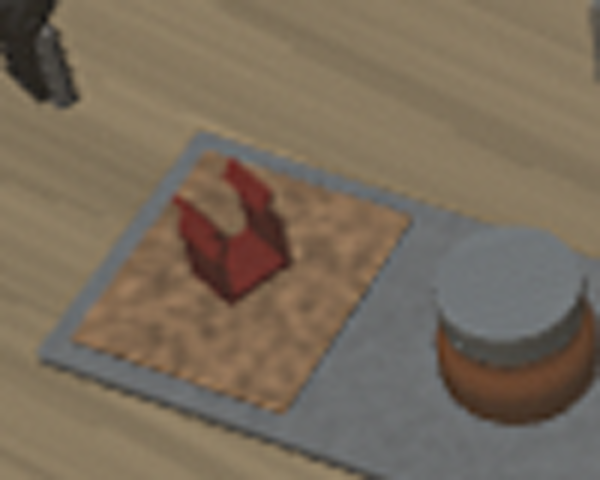

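Call:
send_rows:
  increments:
    - [1, 0, 0, 0, -0.182]
    - [1, 0, 0, 0, -0.182]
    - [1, 0, 0, 0, -0.183]
    - [1, -0.04, -0.036, 0, 0]
    - [1, -0.04, -0.036, 0, 0]
    - [1, -0.04, -0.036, 0, 0]
    - [1, -0.04, -0.034, 0, 0]
    - [1, 0, 0, 0, 0]

```text
clock: 23.38
position: [0.4337, -0.105, 0.0912]
ee_rot: [-0.002, 0.99, 0.142, -0.004]
contact_force: [0.1, -0.7, -0.6]
width: 0.0853
```

```bash
python3 plan.py 0.4419 -0.109 -0.028 0.285
```

```text
t 23.38 pos [ 0.4337 -0.105   0.0912] yaw 0.2856 J6 -0.68 w 0.0853 F [ 0.1 -0.7 -0.6]
turn 0.0006  after-turn shift x,y,z: 0.0068 0.0062 0.1192 tilt 0.48
```

Call:
send_rows:
  increments:
    - [1, 0.003, 0.003, 0, 0]
    - [1, 0, 0, 0, 0]

```text
clock: 23.62
position: [0.4455, -0.1109, 0.093]
ee_rot: [0.0, 0.99, 0.142, 0.0]
contact_force: [-0.0, -0.1, 0.8]
width: 0.0856
```

```bash
python3 plan.py 0.4419 -0.109 -0.028 0.285; python3 two.py d1 255 110 325 180 345 200 415 270
```

```text
t 23.62 pos [ 0.4455 -0.1109  0.093 ] yaw 0.2847 J6 -0.68 w 0.0856 F [-0.  -0.1  0.8]
turn -0.0003  after-turn shift x,y,z: -0.0029 -0.0028 0.121 tilt 0.06
23.725 0.0853 [-0.8  0.4 -0.3] [ 0.4448 -0.1106  0.0929]
```

View pics/d1.png

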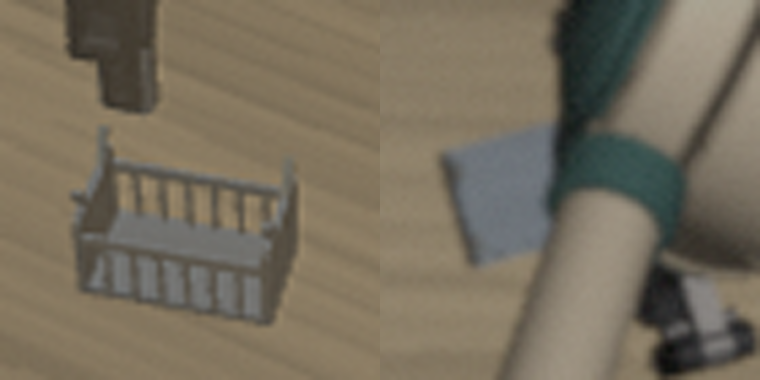

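Call:
send_rows:
  increments:
    - [1, -0.003, -0.002, 0, 0]
    - [1, 0, 0, 0.03, 0]
    - [1, 0, 0, 0.03, 0]
    - [1, 0, 0, 0.02, 0]
    - [1, 0, 0, 0, 0]

```text
clock: 24.35
position: [0.4388, -0.1084, 0.012]
ee_rot: [-0.001, 0.99, 0.142, -0.002]
contact_force: [0.9, -0.2, 0.1]
width: 0.0854
```

```bash
python3 plan.py 0.4419 -0.109 -0.028 0.285; python3 two.py d2 255 110 325 180 345 200 415 270
```

```text
t 24.35 pos [ 0.4388 -0.1084  0.012 ] yaw 0.2849 J6 -0.681 w 0.0854 F [ 0.9 -0.2  0.1]
turn -0.0001  after-turn shift x,y,z: 0.0028 0.0015 0.04 tilt 0.23
24.45 0.0854 [ 0.8 -0.1  0.6] [ 0.4407 -0.1091  0.0136]
```

View pics/d2.png

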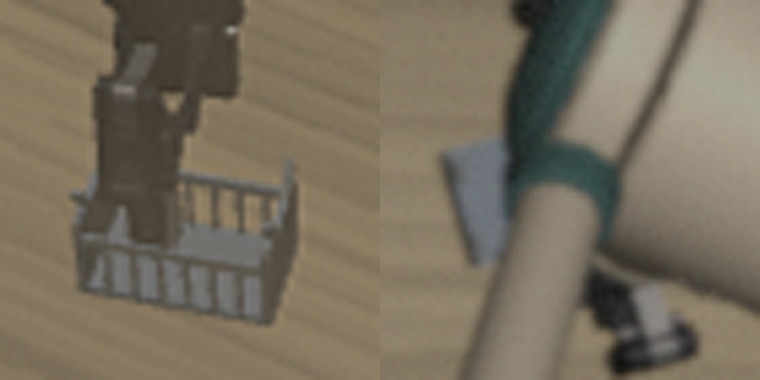

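```bash
python3 -c "
from h import *
yaw=.285;X=np.array([np.cos(yaw),np.sin(yaw),0]);c=np.array([.4407,-.1091,0]);s=380/70
for z in(.055,.06,.065): print(z,(proj('scene',[c+X*.047+[0,0,z]])-[255,110]+.5)*s)
c=np.array([.4419,-.109,0]); print((proj('scene',[c+X*.025,c+X*.025+[0,0,.036]])-[255,110]+.5)*s)"
```

```text
0.055 [[153.37016887 262.03577251]]
0.06 [[152.70171108 253.91250671]]
0.065 [[152.02823218 245.72934024]]
[[173.16899809 313.11845296]
 [169.00034949 257.57745438]]
```

Call:
send_rows:
  increments:
    - [1, 0.001, 0, 0.02, 0]
    - [1, 0, 0, 0.015, 0]
    - [1, 0, 0, 0.005, 0]
    - [0.8, 0, 0, 0, 0]
    - [0.6, 0, 0, 0, 0]
    - [0.5, 0, 0, 0, 0]
    - [0.5, 0, 0, 0, 0]
    - [0.45, 0, 0, 0, 0]

```text
clock: 25.45
position: [0.4419, -0.1089, -0.0258]
ee_rot: [0.0, 0.99, 0.142, 0.001]
contact_force: [0.1, -0.1, 6.6]
width: 0.0492
```

```bash
python3 plan.py 0.4419 -0.109 -0.028 0.285; python3 two.py d3 255 110 325 180 345 200 415 270
```

```text
t 25.45 pos [ 0.4419 -0.1089 -0.0258] yaw 0.2852 J6 -0.68 w 0.0492 F [ 0.1 -0.1  6.6]
turn 0.0002  after-turn shift x,y,z: -0.0 0.0 0.0022 tilt 0.1
25.55 0.0494 [-0.9  0.4  6.4] [ 0.4419 -0.1089 -0.0258]
```

View pics/d3.png

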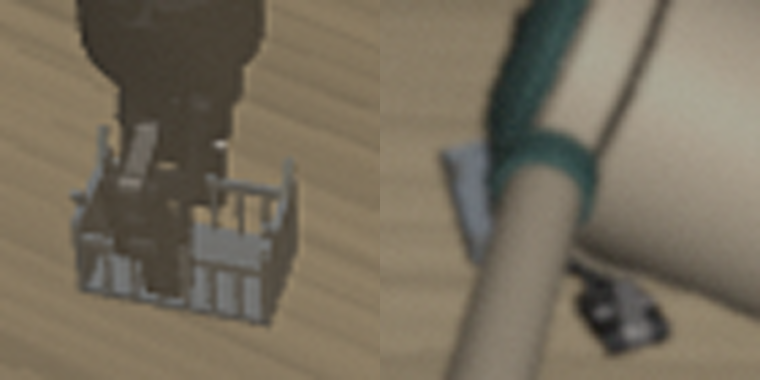

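Rack gripped at mid-length (49 mm). Lifting and carrying.

Call:
send_rows:
  increments:
    - [0.4, 0, 0, 0, 0]
    - [0.4, 0, 0, -0.015, 0]
    - [0.4, 0, 0, -0.03, 0]
    - [0.4, 0, 0, -0.04, 0]
    - [0.4, 0, 0, -0.025, 0.07]
    - [0.4, 0, 0, 0, 0.07]
    - [0.4, 0, 0, 0, 0]
  squeeze: 60

```text
clock: 26.42
position: [0.4409, -0.1084, 0.0834]
ee_rot: [-0.0, 0.997, 0.073, 0.0]
contact_force: [0.3, -0.6, -2.1]
width: 0.0491
```

```bash
python3 plan.py 0.601 0.024 -0.0128 0.145; python3 two.py d4 255 90 335 180 345 200 415 270
```

```text
t 26.43 pos [ 0.4409 -0.1084  0.0834] yaw 0.1458 J6 -0.541 w 0.0491 F [ 0.3 -0.6 -2.1]
turn 0.0008  after-turn shift x,y,z: 0.1776 -0.1079 0.0962 tilt 0.01
26.525 0.0487 [ 0.3  0.7 -3.1] [ 0.4406 -0.1084  0.0828]
```

View pics/d4.png

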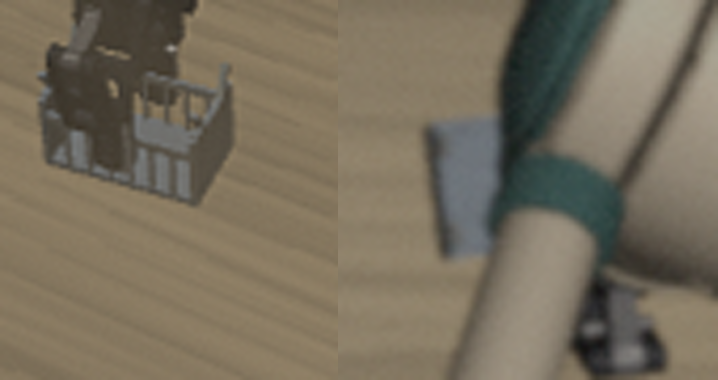

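Held level. Move over the middle mat, keeping the rack's bottom about 0.11 m up.

Call:
send_rows:
  increments:
    - [0.4, 0.036, -0.022, 0, 0]
    - [0.4, 0.036, -0.022, 0, 0]
    - [0.4, 0.036, -0.022, 0, 0]
    - [0.4, 0.036, -0.022, 0, 0]
    - [0.4, 0.034, -0.02, 0, 0]
    - [0.4, 0, 0, 0, 0]
    - [0.4, 0, 0, 0, 0]

```text
clock: 27.4
position: [0.6005, 0.0239, 0.0822]
ee_rot: [-0.0, 0.997, 0.073, -0.002]
contact_force: [-0.4, -0.0, -2.2]
width: 0.0487
```

```bash
python3 plan.py 0.601 0.024 -0.0128 0.145
```

```text
t 27.4 pos [0.6005 0.0239 0.0822] yaw 0.1459 J6 -0.221 w 0.0487 F [-0.4 -0.  -2.2]
turn 0.0009  after-turn shift x,y,z: 0.0005 -0.0 0.095 tilt 0.18
```

Call:
send_rows:
  increments:
    - [0.4, 0, 0, 0.025, 0]
    - [0.4, 0, 0, 0.025, 0]
    - [0.4, 0, 0, 0.02, 0]
    - [0.4, 0, 0, 0, 0]
    - [0.4, 0, 0, 0, 0]

```text
clock: 28.02
position: [0.6019, 0.0234, 0.014]
ee_rot: [0.0, 0.997, 0.072, 0.0]
contact_force: [0.1, -0.4, -1.5]
width: 0.0486
```

```bash
python3 plan.py 0.601 0.024 -0.0128 0.145; python3 two.py d5 230 150 390 280 260 110 400 220
```

```text
t 28.02 pos [0.6019 0.0234 0.014 ] yaw 0.1444 J6 -0.221 w 0.0486 F [ 0.1 -0.4 -1.5]
turn -0.0006  after-turn shift x,y,z: -0.0008 -0.0007 0.0268 tilt 0.04
28.125 0.049 [-0.4  0.9 -1.9] [0.6025 0.0236 0.0145]
```

```bash
python3 -c "
import cv2;i=cv2.imread('pics/d5.png');print(i.shape);s=min(1,800/i.shape[1]);cv2.imwrite('pics/d5.png',cv2.resize(i,None,fx=s,fy=s))"
```

```text
(380, 952, 3)
```

View pics/d5.png

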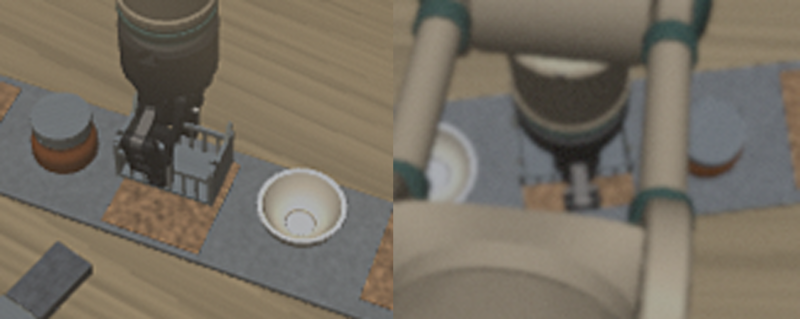

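The rack hangs over the middle mat, clear of both bowl and jar. Lower and release.

Call:
send_rows:
  increments:
    - [0.4, -0.001, 0, 0.015, 0]
    - [0.4, 0, 0, 0.01, 0]
    - [0.4, 0, 0, 0.003, 0]
    - [0.4, 0, 0, 0, 0]

```text
clock: 28.62
position: [0.5999, 0.0239, -0.0128]
ee_rot: [0.0, 0.997, 0.073, -0.001]
contact_force: [-5.2, 0.8, 14.9]
width: 0.0489
```

```bash
python3 plan.py 0.601 0.024 -0.0128 0.145
```

```text
t 28.62 pos [ 0.5999  0.0239 -0.0128] yaw 0.1459 J6 -0.221 w 0.0489 F [-5.2  0.8 14.9]
turn 0.0009  after-turn shift x,y,z: 0.0011 0.0001 -0.0 tilt 0.08
```

Call:
send_rows:
  increments:
    - [0.5, 0, 0, -0.001, 0]
    - [0.7, 0, 0, 0, 0]
    - [0.85, 0, 0, 0, 0]
    - [0.85, 0, 0, 0, 0]
    - [0.85, 0, 0, 0, 0]
    - [0.85, 0, 0, -0.03, 0]
    - [0.85, 0, 0, -0.05, 0]
    - [0.85, 0, 0, -0.03, 0]

```text
clock: 29.62
position: [0.6019, 0.0237, 0.0986]
ee_rot: [0.0, 0.997, 0.072, 0.001]
contact_force: [0.9, 0.3, 0.4]
width: 0.0729
```

```bash
python3 plan.py 0.4237 -0.2863 -0.033 -1.406; python3 two.py d6 240 160 370 280 290 120 360 210
```

```text
t 29.62 pos [0.6019 0.0237 0.0986] yaw 0.145 J6 -0.221 w 0.0729 F [0.9 0.3 0.4]
turn 1.551  after-turn shift x,y,z: 0.2766 0.2266 0.1316 tilt 0.17
29.725 0.0726 [-0.5  0.1 -0.1] [0.6038 0.0237 0.1003]
```

View pics/d6.png

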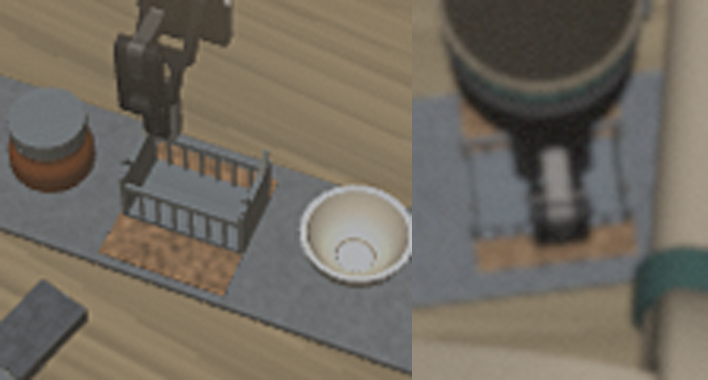

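Rack stands upright on the middle mat (scene crop (195,200)). Now the stick.

Call:
send_rows:
  increments:
    - [0.85, 0, 0, 0, 0.182]
    - [0.85, 0, 0, 0, 0.182]
    - [0.85, 0, 0, 0, 0.182]
    - [0.85, 0, 0, 0, 0.182]
    - [0.85, 0, 0, 0, 0.182]
    - [0.85, 0, 0, 0, 0.182]
    - [0.85, 0, 0, 0, 0.182]
    - [0.85, 0, 0, 0, 0.182]

```text
clock: 30.72
position: [0.5999, 0.0239, 0.0947]
ee_rot: [0.001, 0.791, -0.612, -0.001]
contact_force: [-0.5, 0.5, 0.4]
width: 0.0728
```

Call:
send_rows:
  increments:
    - [0.85, 0, 0, 0, 0.095]
    - [0.85, 0.045, 0.037, 0, 0]
    - [0.85, 0.045, 0.037, 0, 0]
    - [0.85, 0.045, 0.037, 0, 0]
    - [0.85, 0.045, 0.037, 0, 0]
    - [0.85, 0.045, 0.037, 0, 0]
    - [0.85, 0.045, 0.037, 0, 0]
    - [0.85, 0, 0, 0, 0]

```text
clock: 31.72
position: [0.4237, -0.2819, 0.0951]
ee_rot: [0.001, 0.761, -0.649, -0.001]
contact_force: [-0.2, 0.7, -0.3]
width: 0.0725
```

```bash
python3 plan.py 0.4237 -0.2863 -0.033 -1.406
```

```text
t 31.73 pos [ 0.4237 -0.2819  0.0951] yaw -1.4119 J6 0.689 w 0.0725 F [-0.2  0.7 -0.3]
turn -0.0059  after-turn shift x,y,z: 0.0043 0.0008 0.1281 tilt 0.1
```

Call:
send_rows:
  increments:
    - [0.85, 0.004, 0.001, 0.03, 0]
    - [0.85, 0, 0, 0.04, 0]
    - [0.85, 0, 0, 0.02, 0]
    - [0.85, 0, 0, 0, 0]

```text
clock: 32.22
position: [0.4245, -0.2806, 0.0041]
ee_rot: [-0.0, 0.763, -0.646, -0.003]
contact_force: [0.5, 1.2, -0.0]
width: 0.0728
```

```bash
python3 plan.py 0.4237 -0.2863 -0.033 -1.406; python3 two.py e1 205 90 265 155 430 205 480 280
```

```text
t 32.23 pos [ 0.4245 -0.2806  0.0041] yaw -1.4052 J6 0.684 w 0.0728 F [ 0.5  1.2 -0. ]
turn 0.0008  after-turn shift x,y,z: 0.0055 0.0018 0.0371 tilt 0.33
32.325 0.0726 [ 0.5 -0.5  0.7] [ 0.4262 -0.2824  0.0063]
```

View pics/e1.png

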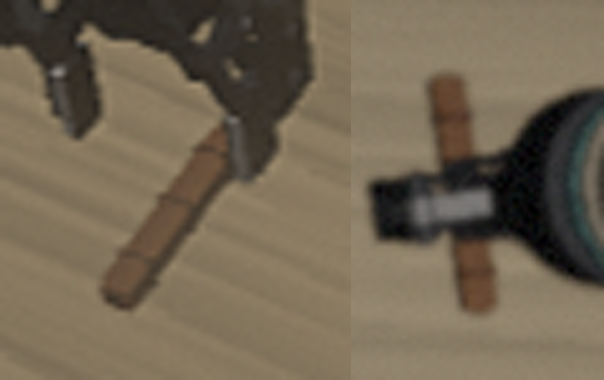

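Call:
send_rows:
  increments:
    - [0.85, 0.004, 0.003, 0.015, 0]
    - [0.85, 0, 0, 0.015, 0]
    - [0.85, 0, 0, 0.008, 0]
    - [0.6, 0, 0, 0, 0]
    - [0.3, 0, 0, 0, 0]
    - [0.1, 0, 0, 0, 0]
    - [0.1, 0, 0, 0, 0]
    - [0.1, 0, 0, 0, 0]
  squeeze: 30

```text
clock: 33.33
position: [0.4239, -0.2879, -0.0312]
ee_rot: [-0.0, 0.763, -0.647, 0.001]
contact_force: [0.5, -0.2, 3.2]
width: 0.015
```

```bash
python3 plan.py 0.4237 -0.2863 -0.033 -1.406; python3 two.py e2 205 90 265 155 430 205 480 280
```

```text
t 33.33 pos [ 0.4239 -0.2879 -0.0312] yaw -1.406 J6 0.673 w 0.015 F [ 0.5 -0.2  3.2]
turn -0.0  after-turn shift x,y,z: -0.0016 -0.0001 0.0018 tilt 0.07
33.425 0.0151 [0.5 0.2 3.6] [ 0.4239 -0.2879 -0.0312]
```

View pics/e2.png

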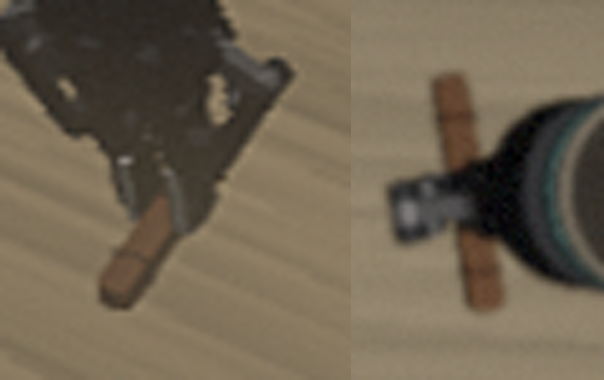

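```bash
python3 - <<'E'
from run1 import *
e=back('top',[(449.0,219.8),(456.6,266.0)],.012); print('stick mid',e.mean(0),'len',np.linalg.norm(e[0]-e[1]))
S_=cv2.imread('pics/e2_s.png');T_=cv2.imread('pics/e2_t.png')
crop('',240,165,370,265,6,'pics/f1.png',S_); crop('',280,125,370,200,8,'pics/f2.png',T_)
E
```

```text
stick mid [ 0.42320133 -0.28797228  0.012     ] len 0.10814692874939391
```

View pics/f1.png

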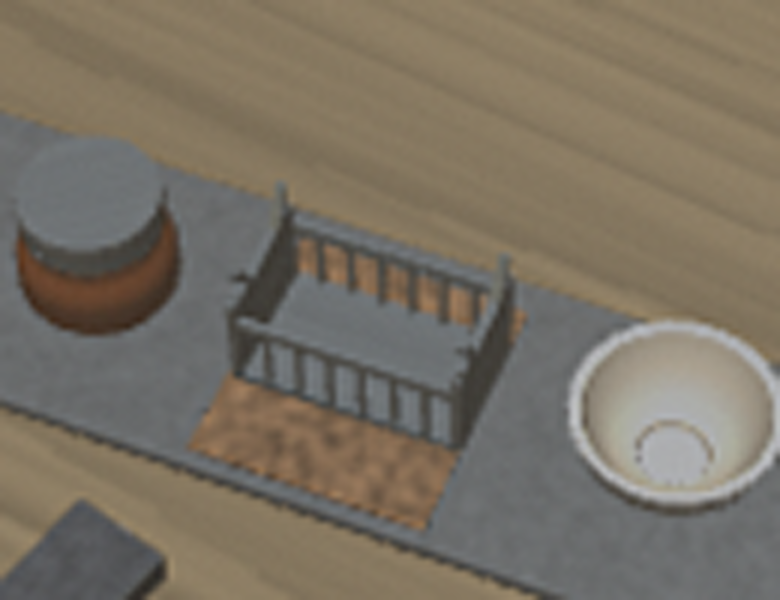

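View pics/f2.png

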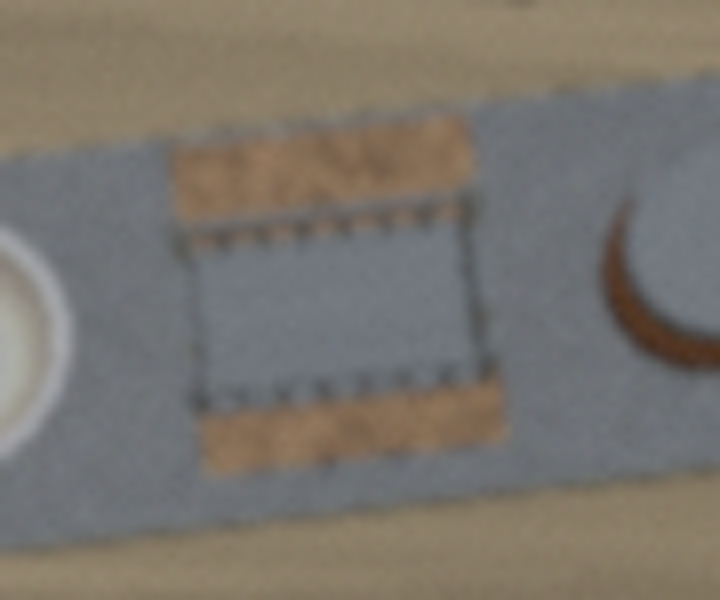

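```bash
python3 - <<'E'
from h import *
f=lambda a:[(240+x/6-.4,165+y/6-.4) for x,y in a]
b=back('scene',f([(234,376),(460,447)]),.013);d=b[1]-b[0];yaw=np.arctan2(-d[0],d[1]);print('front edge',b,np.linalg.norm(d),'yaw',yaw)
m=b.mean(0)[:2]-.025*np.array([np.cos(yaw),np.sin(yaw)]);print('rack scene',m)
t=back('scene',f([(283,185),(505,258)]),.072);print('rear posts top',t,np.linalg.norm(t[1]-t[0]),t.mean(0)[:2]+.025*np.array([np.cos(yaw),np.sin(yaw)]))
g=lambda a:[(280+x/8-.4,125+y/8-.4) for x,y in a]
q=back('top',g([(195,255),(465,217),(485,375),(208,405)]),.015);print('rack top floor',q.mean(0),np.linalg.norm(np.diff(q,axis=0),axis=1))
q=back('top',g([(172,150),(470,118),(508,432),(208,473)]),.013);print('mat top',q.mean(0),np.linalg.norm(np.diff(q,axis=0),axis=1))
b=back('scene',f([(192,447),(428,527),]),.013);d=b[1]-b[0];yaw=np.arctan2(-d[0],d[1]);print('mat front edge',np.linalg.norm(d),yaw,b.mean(0)[:2]-.05*np.array([np.cos(yaw),np.sin(yaw)]))
E
```

```text
front edge [[ 0.62968799 -0.01631908  0.013     ]
 [ 0.61470252  0.06901857  0.013     ]] 0.08664340266619364 yaw 0.1738298456897646
rack scene [0.59757202 0.02202585]
rear posts top [[ 0.58492391 -0.02061332  0.072     ]
 [ 0.57321506  0.06262612  0.072     ]] 0.08405891543099824 [0.60369272 0.02533029]
rack top floor [0.60112541 0.02220412 0.015     ] [0.08084778 0.04796388 0.08203225]
mat top [0.60779941 0.02206471 0.013     ] [0.08949865 0.09568219 0.08912247]
mat front edge 0.0897030019325423 0.15616337546195777 [0.60626049 0.02407938]
```

The mats don't appear equally centred across the board (the middle one sits toward +x), so I'll fit each mat by its cork colour.

```bash
cat > mats.py <<'E'
from run1 import *
MODELS['mat']=[box(-50,50,-45,45,0,3)]
b0=np.array([.601,.024]);Y=np.array([-np.sin(.145),np.cos(.145)])
for nm,k in(('left',1),('mid',0),('right',-1)):
    p0=b0+k*.225*Y; out=[];ms={}
    for n in('top','scene'):
        hull=proj(n,tr(MODELS['mat'][0],(*p0,.145),.01)); x0,y0=(hull.min(0)-5).astype(int); x1,y1=(hull.max(0)+6).astype(int)
        im=A[n][y0:y1,x0:x1]; lab=cv2.cvtColor(im.astype(np.float32)/255,cv2.COLOR_BGR2LAB)
        m=((lab[...,1]>5.5)&(lab[...,2]>10)).astype(np.uint8)
        _,l,st,_=cv2.connectedComponentsWithStats(m); m=(l==1+st[1:,4].argmax()).astype(np.uint8); m=cv2.morphologyEx(m,cv2.MORPH_CLOSE,np.ones((5,5))); m=cv2.morphologyEx(m,cv2.MORPH_OPEN,np.ones((4,4)))
        ms[n]=((x0,y0,x1,y1),m.astype(float))
    for cams in(('top','scene'),('top',),('scene',)):
        r=fit('mat',{n:ms[n] for n in cams},(*p0,.145),.01); print(nm,cams,r[0].round(4),round(r[1],3))
        if len(cams)==2:
            for n in cams: overlay(n,'mat',r[0],.01,ms[n][0],A[n],f'pics/ov_{nm}_{n}.png',6)
E
python3 mats.py; python3 -c "
import cv2,numpy as np
print(1);cv2.imwrite('pics/o4.png',np.vstack([np.hstack([cv2.resize(cv2.imread(f'pics/ov_{m}_{n}.png'),(260,260)) for m in('left','mid','right')]) for n in('top','scene')]))"
```

```text
left ('top', 'scene') [0.5633 0.2491 0.1371] 0.231
left ('top',) [0.5633 0.2461 0.1635] 0.15
left ('scene',) [0.5628 0.25   0.1458] 0.072
mid ('top', 'scene') [0.6075 0.0241 0.1448] 0.243
mid ('top',) [0.6075 0.0224 0.1244] 0.156
mid ('scene',) [0.6073 0.0258 0.1428] 0.081
right ('top', 'scene') [ 0.6348 -0.1967  0.1423] 0.226
right ('top',) [ 0.6352 -0.2001  0.1717] 0.13
right ('scene',) [ 0.6351 -0.1954  0.1281] 0.086
1
```

View pics/o4.png

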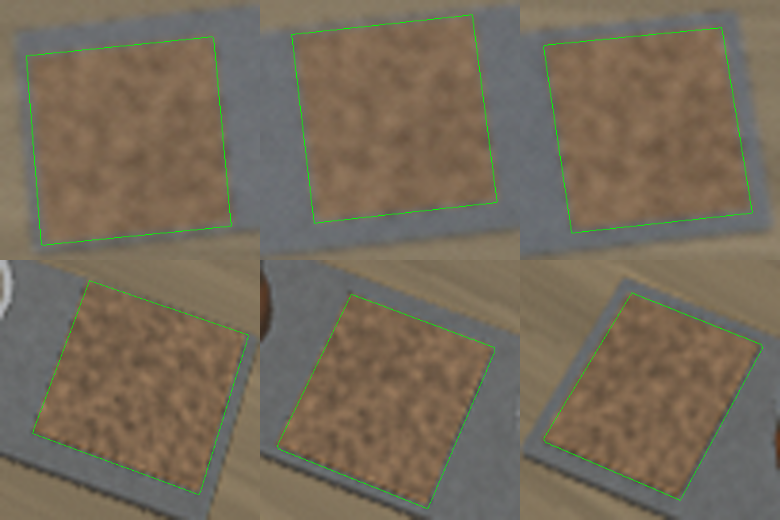

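Mats by colour: left (0.563,0.248), mid (0.6075,0.024), right (0.635,-0.198). The rack at about (0.6005,0.0235) is about 7 mm off centre, within the 15 mm tolerance. Now the stick goes to the rack.

Call:
send_rows:
  increments:
    - [0.1, 0, 0, -0.02, 0]
    - [0.1, 0, 0, -0.04, 0]
    - [0.1, 0, 0, -0.045, 0]
    - [0.1, 0, 0, -0.03, 0]
    - [0.1, 0, 0, 0, -0.18]
    - [0.1, 0, 0, 0, -0.18]
    - [0.1, 0, 0, 0, -0.18]
    - [0.1, 0, 0, 0, -0.18]

```text
clock: 34.42
position: [0.423, -0.2871, 0.1028]
ee_rot: [-0.0, 0.943, -0.333, -0.001]
contact_force: [-0.2, -0.3, -0.5]
width: 0.0151
```

Call:
send_rows:
  increments:
    - [0.1, 0, 0, 0, -0.18]
    - [0.1, 0, 0, 0, -0.18]
    - [0.1, 0, 0, 0, -0.18]
    - [0.1, 0, 0, 0, -0.18]
    - [0.1, 0, 0, 0, -0.112]
    - [0.1, 0, 0, 0, 0]

```text
clock: 35.17
position: [0.4231, -0.2872, 0.1029]
ee_rot: [-0.0, 0.997, 0.072, -0.0]
contact_force: [0.2, 0.2, -0.4]
width: 0.0151
```

```bash
python3 plan.py 0.6005 0.0237 0.027 0.15; python3 two.py g1 185 60 285 140 420 195 480 280
```

```text
t 35.17 pos [ 0.4231 -0.2872  0.1029] yaw 0.1447 J6 -0.877 w 0.0151 F [ 0.2  0.2 -0.4]
turn -0.0053  after-turn shift x,y,z: 0.2219 -0.2809 0.0759 tilt 0.06
35.275 0.0149 [0.1 0.5 0.8] [ 0.4232 -0.2873  0.103 ]
```

View pics/g1.png

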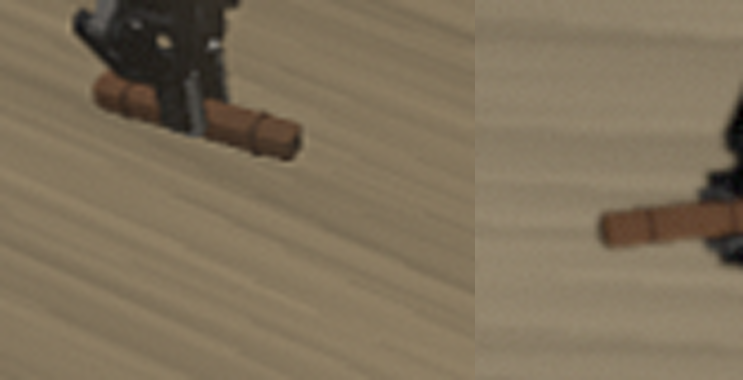

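Stick held level and centred. Carry it over the rack.

Call:
send_rows:
  increments:
    - [0.1, 0.032, -0.04, 0, 0]
    - [0.1, 0.032, -0.04, 0, 0]
    - [0.1, 0.032, -0.04, 0, 0]
    - [0.1, 0.032, -0.04, 0, 0]
    - [0.1, 0.032, -0.04, 0, 0]
    - [0.1, 0.032, -0.04, 0, 0]
    - [0.1, 0.03, -0.041, 0, -0.005]
    - [0.1, 0, 0, 0, 0]

```text
clock: 36.28
position: [0.6037, 0.0261, 0.103]
ee_rot: [-0.001, 0.997, 0.077, 0.0]
contact_force: [0.3, -0.1, 0.1]
width: 0.0152
```

Call:
send_rows:
  increments:
    - [0.1, 0, 0, 0.02, 0]
    - [0.1, 0, 0, 0.01, 0]
    - [0.1, 0, 0, 0, 0]

```text
clock: 36.65
position: [0.6011, 0.0221, 0.0724]
ee_rot: [-0.0, 0.997, 0.075, -0.001]
contact_force: [-1.2, -0.3, 0.4]
width: 0.0147
```

```bash
python3 plan.py 0.6005 0.0237 0.027 0.15; python3 two.py g2 240 135 350 235 280 110 370 210
```

```text
t 36.65 pos [0.6011 0.0221 0.0724] yaw 0.1497 J6 -0.228 w 0.0147 F [-1.2 -0.3  0.4]
turn -0.0003  after-turn shift x,y,z: -0.0004 -0.0017 0.0454 tilt 0.14
36.75 0.015 [-0.3  0.5 -0.4] [0.6024 0.0222 0.0737]
```

View pics/g2.png

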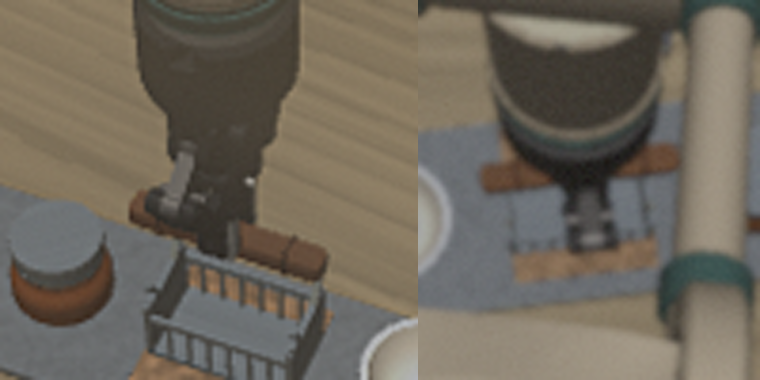

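```bash
python3 -c "
from h import *
c=np.array([.6024,.0222,.113]);d=.055*np.array([-np.sin(.15),np.cos(.15),0])
print((proj('scene',[c-d,c+d])-[240,135]+.5)*3.8)
print((proj('top',[c+d,c-d])-[280,110]+.5)*3.8+[418,0])"
```

```text
[[131.40229944 207.7059247 ]
 [324.37137067 269.06432237]]
[[479.28110615 179.31981874]
 [676.30749081 155.48618331]]
```

The projected stick ends match the image. Lowering into the notches.

Call:
send_rows:
  increments:
    - [0.1, -0.0015, -0.001, 0.02, 0]
    - [0.1, 0, 0, 0.015, 0]
    - [0.1, 0, 0, 0.005, 0]
    - [0.1, 0, 0, 0, 0]

```text
clock: 37.25
position: [0.6006, 0.0235, 0.0332]
ee_rot: [-0.0, 0.997, 0.075, -0.0]
contact_force: [0.5, -0.5, 0.0]
width: 0.0148
```

```bash
python3 plan.py 0.6005 0.0237 0.027 0.15; python3 two.py g3 240 135 350 235 280 110 370 210
```

```text
t 37.25 pos [0.6006 0.0235 0.0332] yaw 0.1509 J6 -0.228 w 0.0148 F [ 0.5 -0.5  0. ]
turn 0.0009  after-turn shift x,y,z: -0.0001 -0.0002 0.0062 tilt 0.01
37.35 0.0148 [0.4 0.9 0.9] [0.6012 0.0235 0.0338]
```

View pics/g3.png

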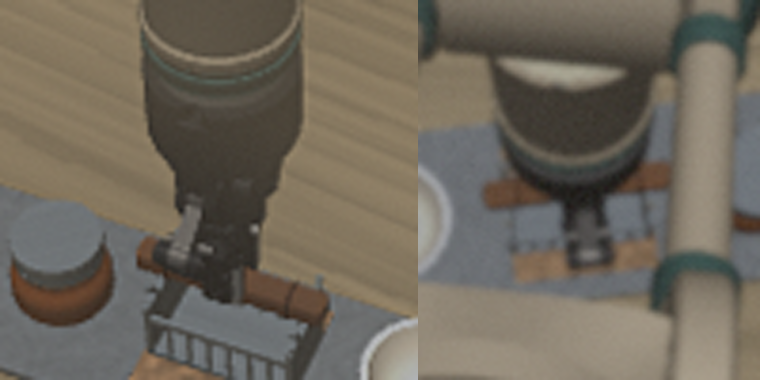

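Call:
send_rows:
  increments:
    - [0.1, 0, 0, 0.005, 0]
    - [0.1, 0, 0, 0.003, 0]
    - [0.1, 0, 0, 0.001, 0]
    - [0.1, 0, 0, 0, 0]

```text
clock: 37.85
position: [0.6007, 0.0236, 0.0257]
ee_rot: [0.0, 0.997, 0.075, 0.0]
contact_force: [-2.2, -0.5, 7.8]
width: 0.0153
```

```bash
python3 plan.py 0.6005 0.0237 0.027 0.15; python3 two.py g4 255 150 345 235 280 110 360 210
```

```text
t 37.85 pos [0.6007 0.0236 0.0257] yaw 0.1511 J6 -0.228 w 0.0153 F [-2.2 -0.5  7.8]
turn 0.0011  after-turn shift x,y,z: -0.0002 -0.0001 -0.0013 tilt 0.05
37.95 0.015 [-2.1  0.2  8.2] [0.6007 0.0236 0.0257]
```

View pics/g4.png

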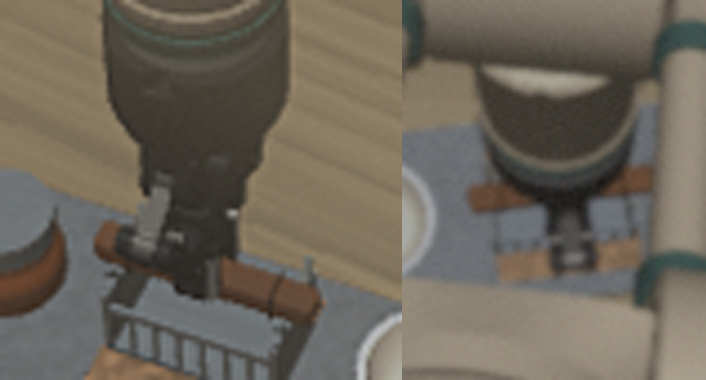

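Contact at exactly the expected seat height (8 N). Release and withdraw.

Call:
send_rows:
  increments:
    - [0.1, 0, 0, -0.001, 0]
    - [0.25, 0, 0, 0, 0]
    - [0.4, 0, 0, 0, 0]
    - [0.4, 0, 0, 0, 0]
    - [0.4, 0, 0, -0.02, 0]
    - [0.4, 0, 0, -0.04, 0]
    - [0.4, 0, 0, -0.05, 0]
    - [0.4, 0, 0, 0, 0]

```text
clock: 38.95
position: [0.604, 0.0234, 0.1398]
ee_rot: [0.001, 0.997, 0.075, 0.005]
contact_force: [-0.1, -0.3, 0.0]
width: 0.034
```

Call:
send_rows:
  increments:
    - [0.4, -0.05, 0, -0.03, 0]
    - [0.4, -0.05, 0, -0.03, 0]
    - [0.4, -0.05, 0, 0, 0]
    - [0.4, -0.05, 0, 0, 0]
    - [0.4, -0.05, 0, 0, 0]
    - [0.4, -0.05, 0, 0, 0]
    - [0.4, 0, 0, 0, 0]

```text
clock: 39.83
position: [0.3, -0.0211, 0.1943]
ee_rot: [-0.0, 0.997, 0.075, -0.001]
contact_force: [-0.4, -0.6, -0.4]
width: 0.0343
```

```bash
python3 - <<'E'
from h import *
s=manip.get_image('scene')[:,:,::-1];t=manip.get_image('top')[:,:,::-1]
cv2.imwrite('pics/z_s.png',s);cv2.imwrite('pics/z_t.png',t)
crop('',170,145,440,300,2.9,'pics/z1.png',s);crop('',195,115,450,215,3.1,'pics/z2.png',t)
crop('',240,155,360,245,6,'pics/z3.png',s)
st=manip.get_state();print(st['clock'],st['position'],st['qd'].round(3))
E
```

```text
39.925 [ 0.30411208 -0.02160374  0.1950846 ] [ 0.011  0.03  -0.032 -0.002 -0.004  0.   ]
```

View pics/z1.png

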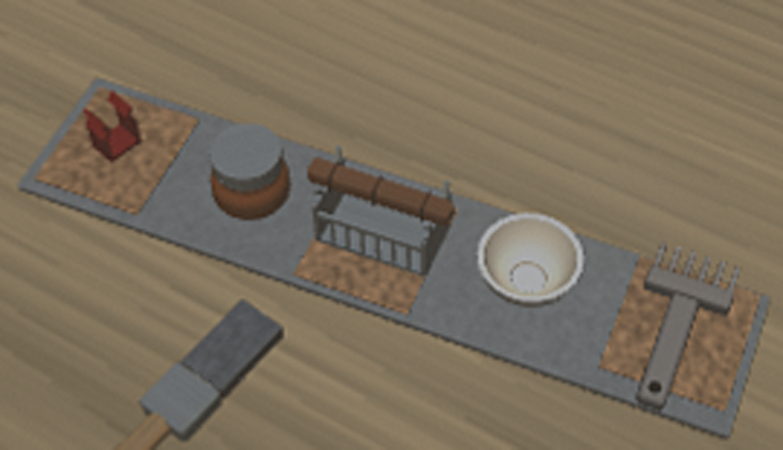

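View pics/z2.png

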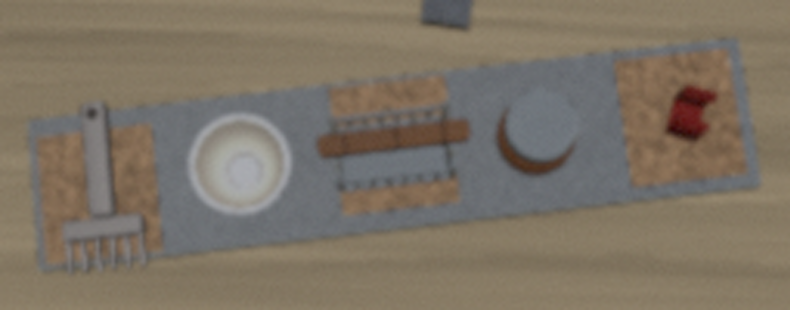

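View pics/z3.png

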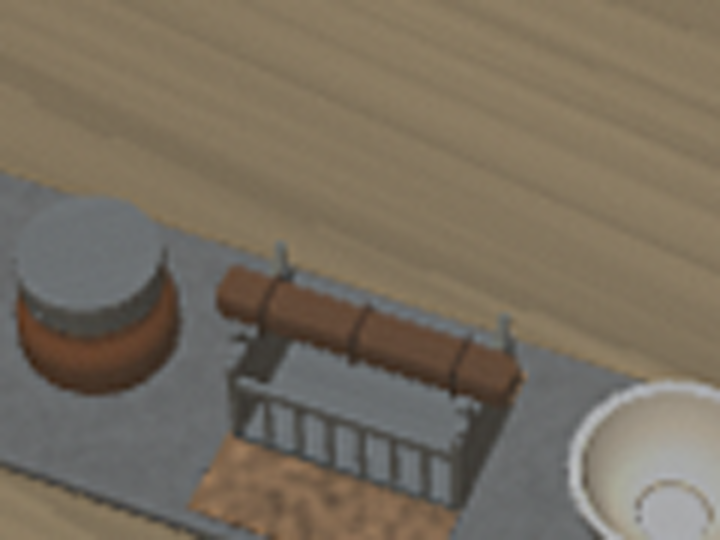

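The stick is in both notches, the clip is upright and everything is released. Next come numeric checks on the rake, clip, bowl and jar.

```bash
python3 - <<'E'
from run1 import *
Z={'top':cv2.imread('pics/z_t.png'),'scene':cv2.imread('pics/z_s.png')}
g=lambda a:[(195+x/3.1-.4,115+y/3.1-.4) for x,y in a]
e=back('top',g([(92,103)]),.027)[0];t=back('top',g([(107,268)]),.020)[0];d=t-e
print('rake top: centre',(e+t)[:2]/2,'len',np.linalg.norm(d[:2]),'yaw',np.arctan2(d[1],d[0]))
# clip fit by red
p0=(.634,-.199,-.262);ms={}
for n in Z:
    h=proj(n,tr(MODELS['clip'][0],p0,.013));x0,y0=(h.min(0)-6).astype(int);x1,y1=(h.max(0)+7).astype(int)
    lab=cv2.cvtColor(Z[n][y0:y1,x0:x1].astype(np.float32)/255,cv2.COLOR_BGR2LAB);m=(lab[...,1]>19)
    pts=np.argwhere(m)[:,::-1].astype(np.int32);o=np.zeros(m.shape);cv2.fillConvexPoly(o,cv2.convexHull(pts),1);ms[n]=((x0,y0,x1,y1),o)
print('clip',fit('clip',ms,p0,.013))
# bowl/jar shift
for n in Z:
    for nm,(x,y),r in (('bowl',{'top':(272,168),'scene':(352,234)}[n],22),('jar',{'top':(370,156),'scene':(256,204)}[n],20)):
        T=A[n][y-r:y+r,x-r:x+r];S2=Z[n][y-r-8:y+r+8,x-r-8:x+r+8];m=cv2.matchTemplate(S2,T,cv2.TM_CCOEFF_NORMED);_,v,_,l=cv2.minMaxLoc(m);print(n,nm,'shift px',np.array(l)-8,round(v,3))
x0,y0,x1,y1=200,110,262,215
ov=[]
for n,roi in(('top',(195,135,265,215)),('scene',(370,220,445,300))):
    overlay(n,'rake',((e+t)[0]/2,(e+t)[1]/2,np.arctan2(d[1],d[0])),.013,roi,Z[n],f'pics/y_{n}.png',5); ov.append(cv2.resize(cv2.imread(f'pics/y_{n}.png'),(390,400)))
cv2.imwrite('pics/y.png',np.hstack(ov))
E
```

```text
rake top: centre [0.5683771 0.2446728] len 0.12626171353384358 yaw -3.003980152097457
clip (array([ 0.6337968 , -0.19914008, -0.48532587]), np.float64(0.5457527041435242))
top bowl shift px [0 0] 0.997
top jar shift px [0 0] 0.992
scene bowl shift px [0 0] 0.994
scene jar shift px [0 0] 0.998
```

View pics/y.png

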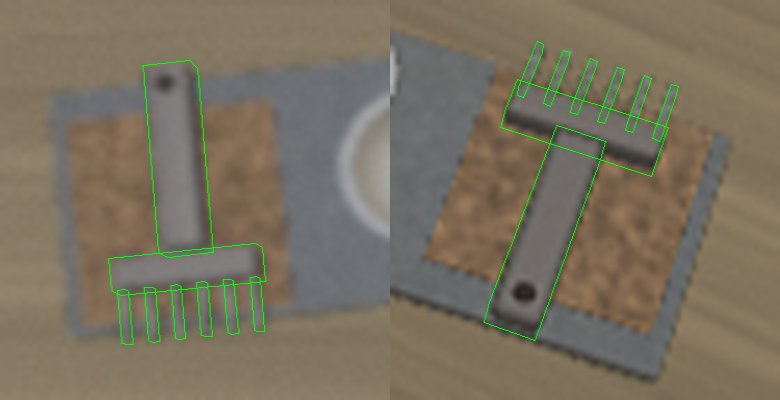

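Everything checks out within tolerance. Handing in.

```bash
python3 -c "
from rig import manip
print(manip.get_state()['clock']); print(manip.sign_off())"
```

```text
39.925
the job is handed in; nothing more can be done
None
```

I handed the job in at 39.9 s of the 96 s allowed. All four items are in place and released, and the arm is clear. No verdict was reported.

| Item | Placed on | Last check |
|---|---|---|
| Rack | Middle mat | Upright, about 7 mm from centre, square to about 2° |
| Chew stick | Notches of the rack | Seated at the expected height (8 N contact on lowering), level and centred by eye in both views |
| Rake | Left mat, by the bowl | Flat, about 6 mm from centre, square to about 1° |
| Clip | Right mat, by the jar | Upright, about 2 mm from centre |
| Bowl and jar | Not touched | 0 px shift in both cameras |

**Things that failed or disagreed:**
- **Reported tool height:** the reported TCP z was about 35–40 mm lower than the real fingertips. My first closes, on the clip and then the rake, met nothing. I found the offset in the camera images, confirmed it by touching the counter, and corrected for it from then on.
- **Mat positions:** the mats are not exactly centred across the board. I measured this only after placing the rake, clip and rack, which is why the rack and rake sit 6–7 mm off centre. That is inside the 15 mm limit, so I left them.
- **Camera agreement:** the two cameras differed by up to about 5 mm on the mats' y positions.
- **Clip fit:** the final image fit of the clip was poor. Its position agrees with where the arm released it, but the fit's yaw is unreliable; any yaw is allowed.

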